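# Clear the sorting plate and empty one bay of the ball tray

## Robot

A 6-joint arm with a two-finger parallel gripper is mounted at the origin on the work surface. World frame = base frame: x ahead of the robot, y to its left, z up, the work surface at z = 0. Lengths are in m, angles in rad, forces in N, time in s.
With the tool pointing down it reaches from about 0.3 to 0.875 m from the base axis. Payload 6.4 kg.
Tool frame: the origin (TCP) lies midway between the tips of the shut fingers; the grasp point (between the pads) lies ctrl.grip_point_offset behind it (ctrl.grip_point_offset is the distance from the TCP to the grasp point, in m); z points along the fingers, y is the direction in which the jaws open and shut (so a half turn about z gives the same grasp; the last joint's range is limited). The gripper opens to 85 mm and grips with 20 to 120 N. Pads are 22 mm wide; open, the fingers measure 114 mm over their backs; the gripper's body (76 mm by 85 mm) begins 54 mm behind the grasp point. The pads swing forward as they close: fully open they stand 13 mm farther back than shut.
Start: joints at [-1.496, 0.181, 1.607, -0, 1.354, -0.206], TCP at [0.159, -0.552, 0.231] pointing down, gripper open.
Joint ranges: [-2.99, 2.99], [-0.89, 2.07], [0.3, 2.58], [-1.14, 4.28], [0, 2.63], [-3.12, 3.12]. Speed limits (rad/s): [2.57, 2.57, 3.01, 3.14, 3.14, 3.14].

## Interface

Orientations are given as a unit quaternion [w, x, y, z].
In Python, from bench import ctrl, viewer gives the robot as it stands.
- The arm moves only by the shell command python3 -m handwheel 'ROWS' [OPENING]. ROWS is JSON, a list of rows, each an object with "travel": the shift along the tool's x, y, z as a fraction of full scale, a list of three; "dr": the turn, a rotation vector about the tool's x, y, z as a fraction of full scale, a list of three. A call has 1 to 20 rows; each row shifts and turns the pose as measured when the row begins, along the tool's axes as they then stand; what a row does not reach is not made up. Full scale, the value 1, is 150 mm for a shift and 30 degrees for a turn. A row lasts 1/12 s, in which the tool goes at most 41.7 mm and 7.16 degrees, less where a joint would pass 70% of its speed; a pose out of reach is approached as far as the arm can. A call with a number of a shift or a turn outside -1 to 1 is refused whole. A call with a gripper value outside its range is refused whole. OPENING is the opening, from -1 (shut) to 1 (fully open), set as the call begins (- or left out, the last holds). The fingers move at their own pace and stop on an object; the grip force is fixed at half the most. Time passes only in rows, so rows that do not move let the fingers close. It gives the time, the measured TCP pose, the force and the opening at its end, in the units of the state.
- ctrl.get_obs(): the state, without advancing time (a new reading comes with each control period).
- viewer.camera(name): name is "scene" or "top" or "wrist"; returns the picture (384x512x3 uint8, red, green, blue); there is no depth.
- viewer.get_calibration(name): a dict with "camera_matrix" (3x3 intrinsics, pixels), "k1" (the pictures are not rectified: a ray, as slopes to the right and down, at radius r is drawn at 1 + k1 r^2 times it, then the intrinsics apply), "R" (3x3) and "t" (3): a world point X has camera coordinates R X + t. Camera axes: x right, y down, z forward; pixel columns grow to the right and rows downward; lengths in m; the calibration is good to about 2 mm. A picture is of the moment at which its call begins: read the wrist's pose just before it. get_calibration takes no time and is no camera call; for the wrist camera it gives the pose at the moment of the call.
- ctrl.hand_in(): hands the job in, once; it reports no verdict.
The state is a dict: "time_s": time; "q": joint angles; "dq": joint speeds; "joint_efforts": joint torques, N m; "eef_pos": TCP position; "eef_rot": TCP orientation; "wrist_force": force on the tool from outside, world axes, zero at the start; "torque": the same for the moment, N m; "opening": opening from 0.0 (shut) to 1.0 (fully open).
Only numpy, scipy, OpenCV 4.12 (cv2) and the standard library are available. Lean on these libraries where they do the work, as an engineer would, in place of code of your own. Each camera call takes 0.05 s, during which the arm holds its last target. There are 200 camera calls.

## Task

Start with the plate: scrape all the loose ceramic chips off it into the grey waste trough at its edge, using the scraper held in the gripper, never pushing or picking chips on the plate with the fingers. Once the plate is clear, pump the red vacuum lever at least three full strokes, each fully down and fully back up, to draw the basin fast to the bench. Then lift the divided tray by its post and tip it over the enamel basin on the corner of the blue balls' bay, so that every blue ball runs out into the basin and all white and steel balls stay in the tray. Finish with the tray standing flat on the middle of the cleared plate, between its lips, and the scraper standing upright back on its black mat; leave the tip box, the tube rack and the glass dish alone.

Things in the scene. Friction and masses are not known exactly. Their poses are not given: they have to be found in the camera images.
- tray: White tray 164 x 164 mm, 350 g + balls, any yaw. Origin: centre of underside, axes along its sides. Floor 4 mm, walls and divider cross (on its x, y axes) 3 mm, tops at 30 mm. Four 77 mm bays: blue balls at +x+y, white -x+y, one steel +x-y, one empty. Each outer corner has a 65 mm diagonal gap, 84 mm from the centre, up an 8 degree, 2.4 mm ramp; floor beyond, to 116 mm, is a spout
- tray_post (a point): Top of the tray's orange upright grip post, 24 x 24 mm, at its centre, 92 mm above its underside, sides parallel to the tray's. Grip it firmly (40 to 60 N). Carried level and gently, the tray keeps its balls; sloped 30 degrees or more towards one corner, only that corner's bay empties (a little shaking helps); the other balls run against dividers
- stand: Sorting stand, fixed: block 190 (x) x 204 (y) mm with a flat white plate top 40 mm above the bench. Origin: on the bench under the plate's centre. Along the plate's two y sides run aluminium lips 8 mm wide and 8 mm high, 188 mm apart inside; the x ends are open; beyond the +x end is the waste trough
- trough (a point): Centre of the floor of the grey waste trough joined to the stand's +x end, 133 mm from the stand's origin, 4 mm above the bench; inside 76 (x) x 196 (y) mm, starting right at the plate's edge (95 mm from the stand's origin); outer walls 30 mm high
- scraper: Scraper block, 180 g within a factor 1.4: black rubber foot 46 (x) x 104 (y) x 16 mm high, with an upright yellow grip 22 (x) x 60 (y) mm centred on it, up to 70 mm above the underside. Origin: centre of the underside, z up. Stands by itself; wipes along its x
- mat: Thin black rubber mat, the scraper's place, fixed, 70 (x) x 125 (y) x 3 mm. Origin: centre of its underside on the bench
- basin_in (a point): Cream enamel basin with a black rim, fixed, 160 x 160 mm outside, 50 mm high, walls and floor 5 mm. This point: centre of its inner floor, 5 mm above the bench; x and y parallel to its sides
- chip1: Loose terracotta-coloured ceramic chip, 26 x 20 x 9 mm, 12 g, starting on the plate (3 to 5 of them are present). Origin: centre of its underside
- chip2: Loose terracotta-coloured ceramic chip, 26 x 20 x 9 mm, 12 g, starting on the plate (3 to 5 of them are present). Origin: centre of its underside
- chip3: Loose terracotta-coloured ceramic chip, 26 x 20 x 9 mm, 12 g, starting on the plate (3 to 5 of them are present). Origin: centre of its underside
- chip4: Loose terracotta-coloured ceramic chip, 26 x 20 x 9 mm, 12 g, starting on the plate (3 to 5 of them are present). Origin: centre of its underside
- chip5: Loose terracotta-coloured ceramic chip, 26 x 20 x 9 mm, 12 g, starting on the plate (3 to 5 of them are present). Origin: centre of its underside
- blue1_center (a point): Blue ball, 20 mm across, 30 g; this point is its centre; it rolls, but stays put on slopes under about 10 degrees (2 to 4 blue balls are present)
- blue2_center (a point): Blue ball, 20 mm across, 30 g; this point is its centre; it rolls, but stays put on slopes under about 10 degrees (2 to 4 blue balls are present)
- blue3_center (a point): Blue ball, 20 mm across, 30 g; this point is its centre; it rolls, but stays put on slopes under about 10 degrees (2 to 4 blue balls are present)
- blue4_center (a point): Blue ball, 20 mm across, 30 g; this point is its centre; it rolls, but stays put on slopes under about 10 degrees (2 to 4 blue balls are present)
- white1_center (a point): White ball, 20 mm across, 30 g; this point is its centre; it rolls, but stays put on slopes under about 10 degrees
- white2_center (a point): White ball, 20 mm across, 30 g; this point is its centre; it rolls, but stays put on slopes under about 10 degrees
- steel1_center (a point): Dark steel ball, 20 mm across, 30 g; this point is its centre; it rolls, but stays put on slopes under about 10 degrees
- pump (a joint): Lever of a small vacuum hand pump fixed to the bench, its grey base 130 x 60 mm; 0 = sprung fully up, 0.55 rad = fully down (the stop). Hinged about a level axis 55 mm above the bench, 107 mm behind the paddle (the lever points away from the robot); the spring needs about 5 N at the paddle at first, 13 N fully down, and lifts the lever when let go
- pump_paddle (a point): Centre of the upper face of the lever's red paddle, 36 x 50 mm: 96 mm above the bench when up, about 39 mm when fully down; press it down from above with the shut fingers
- tip_box: Bystander: pink and clear box, 85 x 125 x 70 mm; origin under its centre
- tube_rack: Bystander: blue tube rack, 85 x 180 x 51 mm; origin under its centre
- petri: Bystander: closed glass dish with white paper, 94 mm across, 14 mm high; origin under its centre
There are look-alikes about, which are no part of the job. Several things have the shape of the tray; the one meant has the colours described above.

How it is judged:
On the way, in this order (a step that is already met when the one before it is completed fails the run):
1. the scraper, held in the gripper, is set to the plate (its foot within 7 mm of the surface) (x of scraper in the frame of stand between -0.125 and 0.12 m and y of scraper in the frame of stand between -0.1 and 0.1 m and z of scraper in the frame of stand between 0.036 and 0.047 m and contact force between the fingers and scraper above 1 N), for 0.1 s.
2. all chips lie in the waste trough (x of chip1 in the frame of trough between -0.05 and 0.05 m and y of chip1 in the frame of trough between -0.105 and 0.105 m and z of chip1 in the frame of trough between -0.004 and 0.026 m and x of chip2 in the frame of trough between -0.05 and 0.05 m and y of chip2 in the frame of trough between -0.105 and 0.105 m and z of chip2 in the frame of trough between -0.004 and 0.026 m and x of chip3 in the frame of trough between -0.05 and 0.05 m and y of chip3 in the frame of trough between -0.105 and 0.105 m and z of chip3 in the frame of trough between -0.004 and 0.026 m and x of chip4 in the frame of trough between -0.05 and 0.05 m and y of chip4 in the frame of trough between -0.105 and 0.105 m and z of chip4 in the frame of trough between -0.004 and 0.026 m and x of chip5 in the frame of trough between -0.05 and 0.05 m and y of chip5 in the frame of trough between -0.105 and 0.105 m and z of chip5 in the frame of trough between -0.004 and 0.026 m), for 0.2 s.
3. pump lever fully down (first stroke) (value of joint pump above 0.47 rad), for 0.05 s.
4. pump lever back up (first stroke) (value of joint pump below 0.08 rad), for 0.05 s.
5. pump lever fully down (second stroke) (value of joint pump above 0.47 rad), for 0.05 s.
6. pump lever back up (second stroke) (value of joint pump below 0.08 rad), for 0.05 s.
7. pump lever fully down (third stroke) (value of joint pump above 0.47 rad), for 0.05 s.
8. pump lever back up (third stroke) (value of joint pump below 0.08 rad), for 0.05 s.
9. all blue balls are in the enamel basin, the white and steel ones still in the tray (x of blue1_center in the frame of basin_in between -0.08 and 0.08 m and y of blue1_center in the frame of basin_in between -0.08 and 0.08 m and z of blue1_center in the frame of basin_in between 0 and 0.045 m and x of blue2_center in the frame of basin_in between -0.08 and 0.08 m and y of blue2_center in the frame of basin_in between -0.08 and 0.08 m and z of blue2_center in the frame of basin_in between 0 and 0.045 m and x of blue3_center in the frame of basin_in between -0.08 and 0.08 m and y of blue3_center in the frame of basin_in between -0.08 and 0.08 m and z of blue3_center in the frame of basin_in between 0 and 0.045 m and x of blue4_center in the frame of basin_in between -0.08 and 0.08 m and y of blue4_center in the frame of basin_in between -0.08 and 0.08 m and z of blue4_center in the frame of basin_in between 0 and 0.045 m and x of white1_center in the frame of tray between -0.082 and 0.082 m and y of white1_center in the frame of tray between -0.082 and 0.082 m and z of white1_center in the frame of tray between 0 and 0.03 m and x of white2_center in the frame of tray between -0.082 and 0.082 m and y of white2_center in the frame of tray between -0.082 and 0.082 m and z of white2_center in the frame of tray between 0 and 0.03 m and x of steel1_center in the frame of tray between -0.082 and 0.082 m and y of steel1_center in the frame of tray between -0.082 and 0.082 m and z of steel1_center in the frame of tray between 0 and 0.03 m), for 0.2 s.
At the end, for the whole second after the job is handed in: Chips in the trough, blue balls in the basin, white and steel balls in the tray; tray at rest flat on the plate (under 30 mm off centre in x and y, 5 mm in height, 3 degrees); scraper at rest upright on its mat (centres within 35 mm, tilt under 6 degrees) (all of step 2 and all of step 9 and x of tray in the frame of stand between -0.03 and 0.03 m and y of tray in the frame of stand between -0.03 and 0.03 m and z of tray in the frame of stand between 0.036 and 0.045 m and angle between tray's own z axis and vertical below 0.05 rad and linear speed of each of tray, scraper below 0.02 m/s and horizontal distance between scraper and mat below 0.035 m and angle between scraper's own z axis and vertical below 0.1 rad and height (world z) of scraper below 0.01 m); the robot touches nothing.
It fails at once if the fingers touch a chip that lies on the plate ((contact force between the fingers and chip1 above 0.5 N and x of chip1 in the frame of stand between -0.095 and 0.095 m and y of chip1 in the frame of stand between -0.1 and 0.1 m and z of chip1 in the frame of stand between 0.036 and 0.06 m) or (contact force between the fingers and chip2 above 0.5 N and x of chip2 in the frame of stand between -0.095 and 0.095 m and y of chip2 in the frame of stand between -0.1 and 0.1 m and z of chip2 in the frame of stand between 0.036 and 0.06 m) or (contact force between the fingers and chip3 above 0.5 N and x of chip3 in the frame of stand between -0.095 and 0.095 m and y of chip3 in the frame of stand between -0.1 and 0.1 m and z of chip3 in the frame of stand between 0.036 and 0.06 m) or (contact force between the fingers and chip4 above 0.5 N and x of chip4 in the frame of stand between -0.095 and 0.095 m and y of chip4 in the frame of stand between -0.1 and 0.1 m and z of chip4 in the frame of stand between 0.036 and 0.06 m) or (contact force between the fingers and chip5 above 0.5 N and x of chip5 in the frame of stand between -0.095 and 0.095 m and y of chip5 in the frame of stand between -0.1 and 0.1 m and z of chip5 in the frame of stand between 0.036 and 0.06 m)).
It fails at once if the tip box, tube rack or glass dish is shifted by more than 20 mm (distance of any of tip_box, tube_rack, petri from where it was at the start of the episode above 0.02 m).
Of blue1, blue2, blue3, blue4 only 2 to 4 are there at a start; the rules pass over those that are not, and their reading is None.
Of chip1, chip2, chip3, chip4, chip5 only 3 to 5 are there at a start; the rules pass over those that are not, and their reading is None.
At some moment in a run one of scraper, chip1, chip2, chip3, chip4, chip5 may be knocked a few centimetres aside while the robot is not near it.
It also fails if it takes over 200 s, if anything falls off the work surface, if the arm or the gripper's body presses on something with over 40 N, if the wrist force passes 120 N, or if a joint passes its speed limit or range.

## Working session

There is one attempt and no reset: what is moved stays moved. The work goes in short steps, Python scripts to look and compute and a shell command to move; the robot and the scene stay as the last step left them, time stands still between calls to the robot, and variables do not carry over. Pictures are saved under pics/ and viewed, about 12 in all and at most 16, crops included, and the job is handed in when it is done.

```bash
ls; mkdir -p pics; cat > h.py <<'E'
import numpy as np,cv2
from bench import ctrl,viewer
def cam(n,f=None):
    c=viewer.get_calibration(n); im=np.array(viewer.camera(n))
    if f: cv2.imwrite('pics/'+f,im[...,::-1])
    return im,c
def ray(c,u,v):
    K=np.array(c['camera_matrix']);R=np.array(c['R']);t=np.array(c['t'])
    d=np.array([(u-K[0,2])/K[0,0],(v-K[1,2])/K[1,1]]);s=d.copy()
    for _ in range(20): s=d/(1+c['k1']*(s@s))
    return -R.T@t, R.T@np.array([s[0],s[1],1.])
def onz(c,u,v,z):
    o,d=ray(c,u,v); return o+d*(z-o[2])/d[2]
def proj(c,X):
    K=np.array(c['camera_matrix']);p=np.array(c['R'])@np.array(X)+np.array(c['t']);s=p[:2]/p[2]
    s=s*(1+c['k1']*(s@s)); return np.array([K[0,0]*s[0]+K[0,2],K[1,1]*s[1]+K[1,2]])
E
python3 - <<'E'
from h import *
for n in('scene','top'):
    im,c=cam(n,n+'0.png'); print(n,c)
    cv2.imwrite(f'pics/{n}0b.png',cv2.resize(im[...,::-1],(800,600),interpolation=cv2.INTER_CUBIC))
o=ctrl.get_obs();print(o,ctrl.grip_point_offset)
E
```

```text
pics
scene {'camera_matrix': array([[438.63595262,   0.        , 258.16029865],
       [  0.        , 438.63595262, 188.13233304],
       [  0.        ,   0.        ,   1.        ]]), 'k1': 0.0064494212643463455, 'R': array([[-0.83587115,  0.54892217,  0.00196757],
       [ 0.31120307,  0.47683104, -0.82206132],
       [-0.45218588, -0.68652502, -0.56939557]]), 't': array([ 0.50716546, -0.08173717,  1.61637082])}
top {'camera_matrix': array([[407.15055346,   0.        , 253.89863647],
       [  0.        , 407.15055346, 190.59564494],
       [  0.        ,   0.        ,   1.        ]]), 'k1': -0.11481336051048133, 'R': array([[ 0.00893322, -0.99991837, -0.00913499],
       [-0.99037821, -0.00758562, -0.13817912],
       [ 0.13809854,  0.01028148, -0.99036513]]), 't': array([-0.02626202,  0.57503462,  1.38661204])}
{'time_s': 0.1, 'q': array([-1.49628248e+00,  1.81505069e-01,  1.60790619e+00,  1.68594426e-05,
        1.35381857e+00, -2.06331168e-01]), 'dq': array([ 0.00066285, -0.00088971, -0.00359725,  0.00104886, -0.00168828,
       -0.00072365]), 'joint_efforts': array([ 4.80902909e-04, -4.45877838e+01, -3.52234948e+01, -1.78319410e-04,
        4.16122115e-03, -1.18691156e-05]), 'eef_pos': array([ 0.15933789, -0.55195838,  0.23045358]), 'eef_rot': array([-8.16271162e-04,  9.90156873e-01,  1.39959628e-01,  6.21258599e-05]), 'wrist_force': array([ 0.25631554, -0.10393877, -1.15912025]), 'torque': array([-0.00505282,  0.01020696,  0.00012787]), 'opening': 0.9976845353770254} 0.0187
```

View pics/top0b.png

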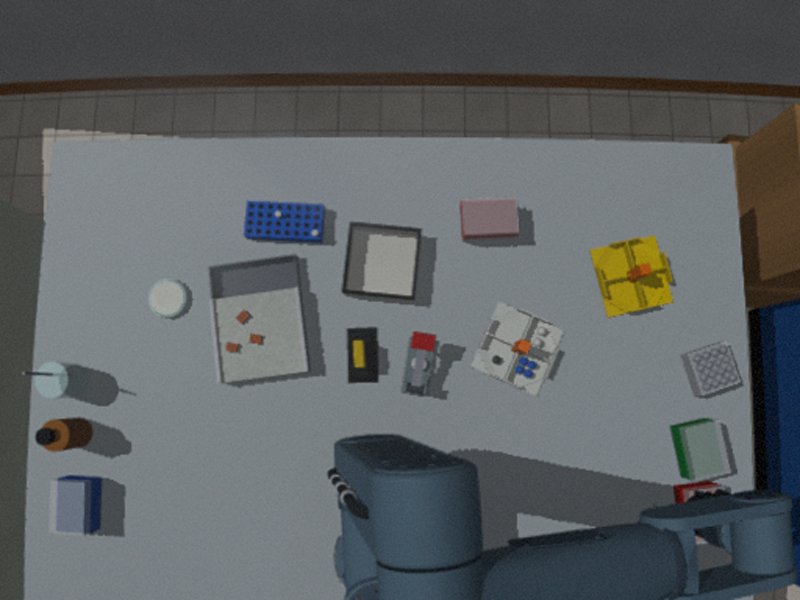

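View pics/scene0b.png

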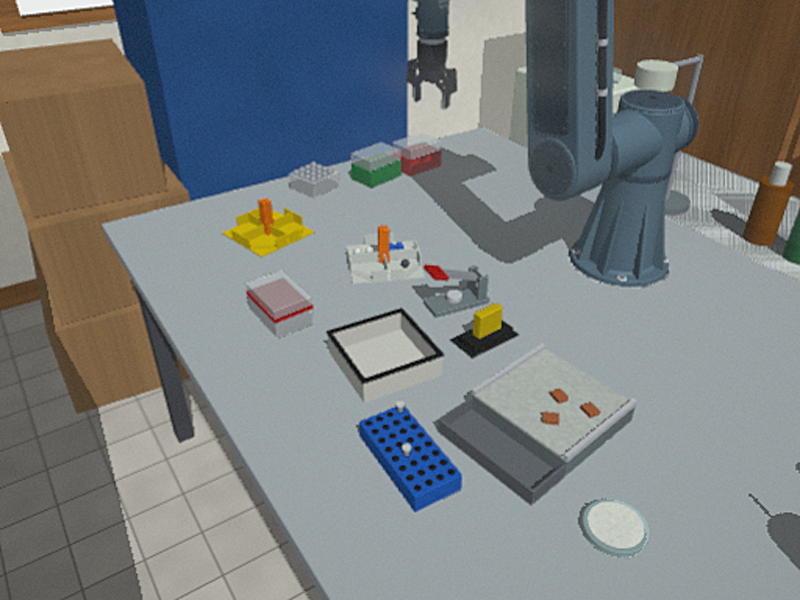

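The picture shows the white tray at (518,348), with the yellow look-alike at (633,276). The three chips are at (243,316), (256,338) and (233,347) on the plate. The trough is above the plate at (255,277), the scraper and mat at (361,354), the pump paddle at (424,341), and the basin at (383,262). By the colours described, I choose the white tray with the orange post.

```bash
python3 - <<'E'
from h import *
im=cv2.imread('pics/top0.png'); c=viewer.get_calibration('top')
hsv=cv2.cvtColor(im,cv2.COLOR_BGR2HSV)
def blobs(name,lo,hi,z,amin=6,roi=None):
    m=cv2.inRange(hsv,np.array(lo),np.array(hi)); 
    m[:80]=0;m[330:]=0
    n,l,s,ce=cv2.connectedComponentsWithStats(m)
    for i in range(1,n):
        if s[i,4]>=amin:
            pts=np.argwhere(l==i)[:,::-1].astype(np.float32)
            w=np.array([onz(c,u,v,z)[:2] for u,v in pts],np.float32)*1000
            r=cv2.minAreaRect(w)
            print(name,s[i,4],ce[i].round(1),'xy',onz(c,*ce[i],z)[:2].round(4),'rect',np.round(r[0]),np.round(r[1]),round(r[2],1))
blobs('chip/post z49',(3,110,60),(14,255,255),.049)
blobs('orange post z92',(5,150,120),(16,255,255),.092)
blobs('yellow z70',(20,130,80),(35,255,255),.073)
blobs('red paddle z96',(172,150,80),(180,255,255),.096)
blobs('red2',(0,180,80),(3,255,255),.096)
blobs('blue balls',(105,150,60),(125,255,255),.015)
blobs('dark rim/mat',(0,0,0),(180,120,52),.003,60)
def P(n,u,v,z): print(n,onz(c,u*.64-.18,v*.64-.18,z)[:2].round(4))
P('trough TL z30',209,266,.03);P('trough TR',298,257,.03);P('plate BL z48',220,383,.048);P('plate BR',309,373,.048)
crop=im[155:260,130:365]; cv2.imwrite('pics/crop1.png',cv2.resize(crop,None,fx=3.4,fy=3.4,interpolation=cv2.INTER_CUBIC))
E
```

```text
chip/post z49 18 [498.2  82.3] xy [ 0.998  -0.9493] rect [ 999. -945.] [36. 22.] 71.8
chip/post z49 8 [504.5  82.1] xy [ 1.     -0.9761] rect [1000. -976.] [10. 22.] 71.6
chip/post z49 8 [471.   88.9] xy [ 0.966  -0.8337] rect [ 967. -833.] [15. 13.] 66.5
chip/post z49 11 [505.7  90.9] xy [ 0.9644 -0.9767] rect [ 964. -978.] [21. 13.] 44.1
chip/post z49 10 [501.4  93.5] xy [ 0.953  -0.9571] rect [ 954. -960.] [25.  9.] 83.4
chip/post z49 6 [473.5  97.2] xy [ 0.9333 -0.8404] rect [ 934. -840.] [ 5. 21.] 15.5
chip/post z49 14 [472.7 104.2] xy [ 0.9053 -0.8345] rect [ 905. -834.] [25. 12.] 13.7
chip/post z49 33 [494.  104.8] xy [ 0.9063 -0.9209] rect [ 906. -917.] [49. 29.] 84.5
chip/post z49 24 [488.2 110.1] xy [ 0.8846 -0.8948] rect [ 885. -898.] [48. 23.] 22.9
chip/post z49 6 [505.  106.5] xy [ 0.9015 -0.9661] rect [ 901. -966.] [14.  7.] 57.5
chip/post z49 18 [498.5 116.1] xy [ 0.8625 -0.9347] rect [ 862. -932.] [14. 53.] 32.0
chip/post z49 23 [483.  120.7] xy [ 0.8422 -0.8694] rect [ 844. -872.] [39. 22.] 48.6
chip/post z49 8 [497.  123.9] xy [ 0.8319 -0.9253] rect [ 831. -925.] [ 
[... 3539 characters left out ...]
1.0
dark rim/mat 482 [232.7 227.4] xy [0.4477 0.053 ] rect [449.  56.] [121.  64.] 1.0
dark rim/mat 343 [487. 293.] xy [ 0.2117 -0.8704] rect [ 234. -898.] [ 96. 234.] 87.0
dark rim/mat 128 [ 51.  275.8] xy [0.2619 0.714 ] rect [259. 718.] [62. 63.] 2.8
dark rim/mat 92 [ 28.4 279. ] xy [0.2469 0.8024] rect [247. 802.] [34. 46.] 12.8
dark rim/mat 1059 [263.6 293.4] xy [ 0.2177 -0.0582] rect [205. -78.] [325. 101.] 65.5
dark rim/mat 565 [449.5 322.5] xy [ 0.1106 -0.7232] rect [ 115. -716.] [ 54. 272.] 2.2
dark rim/mat 134 [227.2 323.4] xy [0.1127 0.0676] rect [112.  68.] [61. 32.] 46.1
trough TL z30 [0.6479 0.4125]
trough TR [0.6698 0.2061]
plate BL z48 [0.3809 0.3694]
plate BR [0.4059 0.1709]
```

View pics/crop1.png

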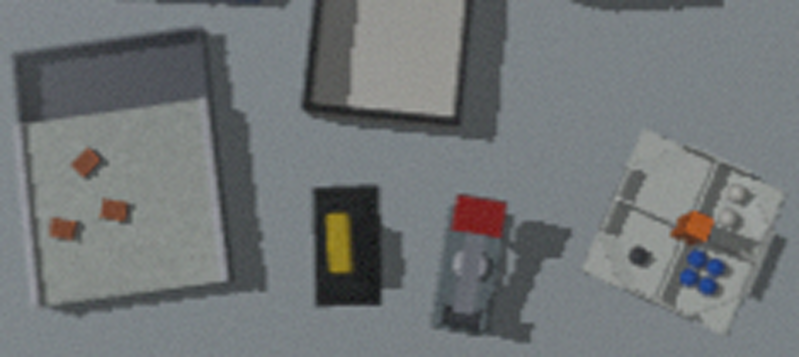

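Three chips and four blue balls are visible, and the white tray is clearly the one meant. In the stand's frame the chips lie at about (47,37), (-6,12) and (-18,66) mm, so one lane at y = +36 mm covers all of them. Now I'll head for the scraper.

```bash
cat > d.py <<'E'
import sys
from h import *
from scipy.spatial.transform import Rotation as Ro
def state():
    o=ctrl.get_obs();q=o['eef_rot'];return o,Ro.from_quat([q[1],q[2],q[3],q[0]])
def want(x,y,z,yaw,tilt=None):
    """tool units from here to a tool-down pose with tool x at yaw deg"""
    o,R=state(); T=Ro.from_euler('z',yaw,degrees=True)*Ro.from_euler('x',180,degrees=True)
    tr=R.inv().apply(np.array([x,y,z])-o['eef_pos'])/.15
    dr=np.degrees((R.inv()*T).as_rotvec())/30
    print('pos',o['eef_pos'].round(4),'x-yaw',np.degrees(np.arctan2(*R.as_matrix()[1::-1,0])).round(2),'t',round(o['time_s'],1),'F',o['wrist_force'].round(1),'open',round(o['opening'],3))
    print('travel units',tr.round(3),'len/41.7mm',round(np.linalg.norm(tr)*150/41.7,1),'dr units',dr.round(3))
if __name__=='__main__': want(*map(float,sys.argv[1:5]))
E
python3 -m handwheel '[{"travel":[0.15,-0.17,0],"dr":[0,0,0]},{"travel":[0.15,-0.17,0],"dr":[0,0,0]},{"travel":[0.15,-0.17,0],"dr":[0,0,0]},{"travel":[0.15,-0.17,0],"dr":[0,0,0]},{"travel":[0.15,-0.17,0],"dr":[0,0,0]},{"travel":[0.15,-0.17,0],"dr":[0,0,0]},{"travel":[0.15,-0.17,0],"dr":[0,0,0]},{"travel":[0.15,-0.17,0],"dr":[0,0,0]},{"travel":[0.15,-0.17,0],"dr":[0,0,0]},{"travel":[0.15,-0.17,0],"dr":[0,0,0]}]' 1; python3 d.py 0.45 0.059 0.25 0
```

```text
time_s: 0.93
eef_pos: [0.3058, -0.2347, 0.2258]
eef_rot: [-0.004, 0.991, 0.134, -0.001]
wrist_force: [0.7, 0.2, 0.0]
opening: 0.996
pos [ 0.3058 -0.2347  0.2258] x-yaw 15.41 t 0.9 F [0.7 0.2 0. ] open 0.996
travel units [ 1.447 -1.634 -0.148] len/41.7mm 7.9 dr units [-0.016  0.003  0.514]
```

```bash
python3 -m handwheel '[{"travel":[0.14,-0.17,-0.015],"dr":[0,0,0.05]},{"travel":[0.14,-0.17,-0.015],"dr":[0,0,0.05]},{"travel":[0.14,-0.17,-0.015],"dr":[0,0,0.05]},{"travel":[0.14,-0.17,-0.015],"dr":[0,0,0.05]},{"travel":[0.15,-0.16,-0.015],"dr":[0,0,0.05]},{"travel":[0.15,-0.16,-0.015],"dr":[0,0,0.05]},{"travel":[0.15,-0.16,-0.015],"dr":[0,0,0.05]},{"travel":[0.15,-0.16,-0.015],"dr":[0,0,0.05]},{"travel":[0.14,-0.13,-0.015],"dr":[0,0,0.05]},{"travel":[0.1,-0.08,-0.015],"dr":[0,0,0.05]},{"travel":[0,0,0],"dr":[0,0,0]}]'; python3 - <<'E'
from d import *
want(.45,.059,.15,0)
im,c=cam('wrist','w1.png')
E
```

```text
time_s: 1.85
eef_pos: [0.4815, 0.0448, 0.249]
eef_rot: [-0.005, 1.0, -0.0, -0.001]
wrist_force: [0.1, 0.6, -0.5]
opening: 0.995
pos [0.4815 0.0448 0.249 ] x-yaw -0.02 t 1.9 F [ 0.1  0.6 -0.5] open 0.995
travel units [-0.209 -0.088  0.661] len/41.7mm 2.5 dr units [-0.02   0.004 -0.001]
```

View pics/w1.png

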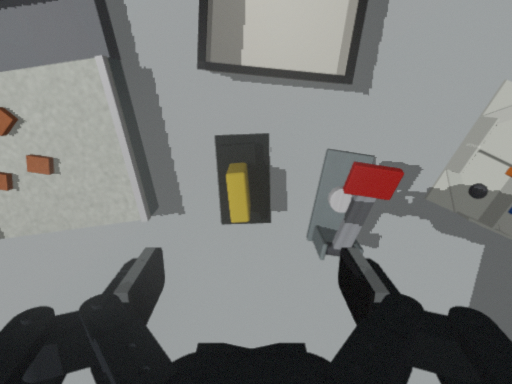

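The wrist view shows the mat at (243,179), the scraper's yellow grip at (239,192), the red paddle at (373,181), and the right lip of the stand from (102,58) to (148,218).

```bash
python3 - <<'E'
from h import *
im=cv2.imread('pics/w1.png'); c=viewer.get_calibration('wrist'); hsv=cv2.cvtColor(im,cv2.COLOR_BGR2HSV)
def rect(n,lo,hi,z,box):
    m=cv2.inRange(hsv,np.array(lo),np.array(hi)); k=np.zeros_like(m); k[box[1]:box[3],box[0]:box[2]]=1; m*=k
    n_,l,s,ce=cv2.connectedComponentsWithStats(m); i=1+s[1:,4].argmax()
    w=np.array([onz(c,u,v,z)[:2]*1000 for v,u in np.argwhere(l==i)],np.float32); r=cv2.minAreaRect(w); print(n,s[i,4],np.round(r[0],1),np.round(r[1],1),round(r[2],1)); return l==i
y=rect('yellow+side z73',(20,100,80),(35,255,255),.073,(200,120,290,240))
rect('mat z3',(0,0,0),(180,255,70),.003,(205,125,285,230))
rect('paddle z96',(172,100,120),(180,255,255),.096,(330,130,420,220))
rect('paddle2 z96',(0,100,120),(5,255,255),.096,(330,130,420,220))
g=im[155:225,215:260]; cv2.imwrite('pics/g.png',cv2.resize(g,None,fx=8,fy=8,interpolation=cv2.INTER_CUBIC))
print([round(x) for x in hsv[160:222,239,2]])
for p in[(102,58),(148,218)]: print('lip',onz(c,*p,.048).round(4))
print('cam',(-np.array(c['R']).T@np.array(c['t'])).round(3))
E
```

```text
yellow+side z73 1238 [454.2  59.9] [70. 24.] 4.7
mat z3 3110 [449.1  55.5] [121.9  67.9] 2.1
paddle z96 1 [486.1 -55.1] [0. 0.] 0.0
paddle2 z96 1540 [474.8 -77.6] [54.5 32.9] 79.3
[58, 56, 71, 104, 112, 114, 114, 113, 115, 114, 114, 118, 135, 160, 166, 169, 170, 170, 170, 172, 170, 172, 168, 169, 171, 169, 168, 169, 170, 170, 168, 169, 169, 171, 170, 169, 169, 170, 169, 171, 170, 170, 171, 171, 170, 170, 170, 171, 171, 169, 170, 172, 170, 171, 171, 171, 169, 170, 170, 169, 167, 158]
lip [0.594  0.2009 0.048 ]
lip [0.4134 0.1724 0.048 ]
cam [0.56  0.042 0.39 ]
```

View pics/g.png

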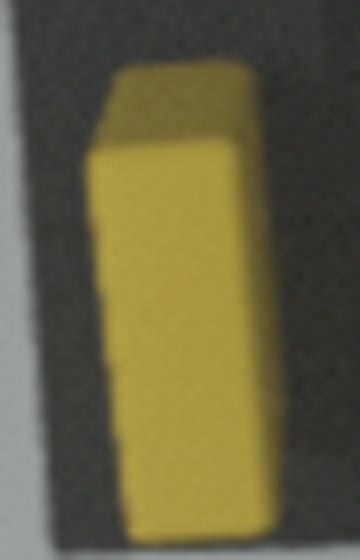

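```bash
python3 - <<'E'
from h import *
c=viewer.get_calibration('wrist')
P=np.array([onz(c,*p,.073)[:2] for p in[(226,173.8),(244.1,172.5),(249.4,221),(231,222.5)]])*1000
print(P.round(1),P.mean(0).round(1)); print(np.linalg.norm(np.diff(P,axis=0),axis=1).round(1))
e=P[0]+P[1]-P[2]-P[3]; print('long axis deg',np.degrees(np.arctan2(e[1],e[0])))
E
python3 d.py .45 .06 .15 2
```

```text
[[476.7  72.4]
 [478.2  52.7]
 [421.   46.9]
 [419.   68.1]] [448.7  60. ]
[19.8 57.5 21.2]
long axis deg 5.024943432312439
pos [0.4803 0.044  0.2485] x-yaw 0.05 t 1.9 F [-1.2 -0.4 -0.9] open 0.998
travel units [-0.199 -0.1    0.658] len/41.7mm 2.5 dr units [-0.019  0.007 -0.065]
```

```bash
python3 -m handwheel '[{"travel":[-0.1,-0.06,0.22],"dr":[-0.02,0,-0.08]},{"travel":[-0.1,-0.05,0.22],"dr":[0,0,-0.08]},{"travel":[0,0,0.2],"dr":[0,0,0]},{"travel":[0,0,0],"dr":[0,0,0]},{"travel":[0,0,0],"dr":[0,0,0]}]'; python3 d.py .449 .06 .031 5
```

```text
time_s: 2.32
eef_pos: [0.4468, 0.0581, 0.1502]
eef_rot: [0.001, 0.999, 0.045, -0.002]
wrist_force: [-0.6, -0.4, 1.5]
opening: 1.0
pos [0.4468 0.0581 0.1502] x-yaw 5.19 t 2.3 F [-0.6 -0.4  1.5] open 1.0
travel units [ 0.019 -0.013  0.795] len/41.7mm 2.9 dr units [0.005 0.007 0.006]
```

```bash
python3 -m handwheel '[{"travel":[0.01,-0.006,0.15],"dr":[0,0,0]},{"travel":[0.01,-0.006,0.2],"dr":[0,0,0]},{"travel":[0,0,0.2],"dr":[0,0,0]},{"travel":[0,0,0.14],"dr":[0,0,0]},{"travel":[0,0,0.08],"dr":[0,0,0]},{"travel":[0,0,0.02],"dr":[0,0,0]},{"travel":[0,0,0],"dr":[0,0,0]}]'; python3 d.py .449 .06 .031 5
```

```text
time_s: 2.9
eef_pos: [0.4603, 0.0536, 0.0404]
eef_rot: [0.004, 0.999, 0.042, 0.007]
wrist_force: [-0.2, 0.0, 1.2]
opening: 0.999
pos [0.4603 0.0536 0.0404] x-yaw 4.86 t 2.9 F [-0.2  0.   1.2] open 0.999
travel units [-0.072 -0.049  0.061] len/41.7mm 0.4 dr units [ 0.015 -0.027 -0.005]
```

```bash
python3 -m handwheel '[{"travel":[-0.07,-0.045,0.055],"dr":[0.015,-0.027,0]},{"travel":[0,0,0],"dr":[0,0,0]},{"travel":[0,0,0],"dr":[0,0,0]}]'; python3 d.py .449 .06 .031 5
```

```text
time_s: 3.15
eef_pos: [0.4521, 0.0587, 0.0354]
eef_rot: [0.0, 0.999, 0.042, 0.002]
wrist_force: [0.9, 0.3, 0.5]
opening: 0.998
pos [0.4521 0.0587 0.0354] x-yaw 4.78 t 3.1 F [0.9 0.3 0.5] open 0.998
travel units [-0.02  -0.011  0.029] len/41.7mm 0.1 dr units [ 0.001 -0.009 -0.007]
```

```bash
python3 -m handwheel '[{"travel":[-0.02,-0.01,0.025],"dr":[0,0,0]},{"travel":[0,0,0],"dr":[0,0,0]}]'; python3 -m handwheel '[{"travel":[0,0,0],"dr":[0,0,0]},{"travel":[0,0,0],"dr":[0,0,0]},{"travel":[0,0,0],"dr":[0,0,0]},{"travel":[0,0,0],"dr":[0,0,0]},{"travel":[0,0,0],"dr":[0,0,0]},{"travel":[0,0,0],"dr":[0,0,0]},{"travel":[0,0,0],"dr":[0,0,0]},{"travel":[0,0,0],"dr":[0,0,0]},{"travel":[0,0,0],"dr":[0,0,0]},{"travel":[0,0,0],"dr":[0,0,0]}]' -1; python3 d.py .449 .06 .14 5
```

```text
time_s: 3.32
eef_pos: [0.4497, 0.06, 0.0329]
eef_rot: [0.0, 0.999, 0.042, 0.004]
wrist_force: [-1.2, 0.2, 0.0]
opening: 0.999
time_s: 4.15
eef_pos: [0.4506, 0.0601, 0.034]
eef_rot: [0.001, 0.999, 0.042, 0.005]
wrist_force: [-0.3, 0.3, 0.8]
opening: 0.247
pos [0.4506 0.0601 0.034 ] x-yaw 4.84 t 4.2 F [-0.3  0.3  0.8] open 0.247
travel units [-0.004  0.001 -0.707] len/41.7mm 2.5 dr units [ 0.003 -0.018 -0.005]
```

```bash
python3 -m handwheel '[{"travel":[0,0,-0.1],"dr":[0,0,0]},{"travel":[0,0,-0.2],"dr":[0,0,0]},{"travel":[0,0,-0.2],"dr":[0,0,0]},{"travel":[0,0,-0.2],"dr":[0,0,-0.2]},{"travel":[0,0,-0.15],"dr":[0,0,-0.22]},{"travel":[0,0,0],"dr":[0,0,-0.22]},{"travel":[0,0,0],"dr":[0,0,-0.22]},{"travel":[0,0,0],"dr":[0,0,-0.22]},{"travel":[0,0,0],"dr":[0,0,-0.22]},{"travel":[0,0,0],"dr":[0,0,-0.22]},{"travel":[0,0,0],"dr":[0,0,-0.22]},{"travel":[0,0,0],"dr":[0,0,-0.22]},{"travel":[0,0,0],"dr":[0,0,-0.22]},{"travel":[0,0,0],"dr":[0,0,-0.22]},{"travel":[0,0,0],"dr":[0,0,-0.22]},{"travel":[0,0,0],"dr":[0,0,-0.22]},{"travel":[0,0,0],"dr":[0,0,-0.2]},{"travel":[0,0,0],"dr":[0,0,0]}]'; python3 d.py .3985 .3058 .15 98
```

```text
time_s: 5.65
eef_pos: [0.4428, 0.0606, 0.162]
eef_rot: [-0.002, 0.639, 0.769, -0.001]
wrist_force: [0.2, -0.4, -1.5]
opening: 0.251
pos [0.4428 0.0606 0.162 ] x-yaw 100.57 t 5.7 F [ 0.2 -0.4 -1.5] open 0.251
travel units [1.661 0.01  0.082] len/41.7mm 6.0 dr units [-0.007 -0.002  0.086]
```

```bash
python3 -m handwheel '[{"travel":[0.2,0,0],"dr":[0,0,0.04]},{"travel":[0.2,0,0],"dr":[0,0,0.04]},{"travel":[0.2,0,-0.1],"dr":[0,0,0]},{"travel":[0.1,0,-0.1],"dr":[0,0,0]},{"travel":[0,0,0],"dr":[0,0,0]},{"travel":[0,0,0],"dr":[0,0,0]}]'; python3 - <<'E'
from d import *
want(.3985,.3058,.15,98)
im,c=cam('wrist','w2.png')
E
```

```text
time_s: 6.15
eef_pos: [0.4246, 0.1666, 0.1905]
eef_rot: [-0.003, 0.665, 0.747, -0.003]
wrist_force: [0.3, 0.1, -2.4]
opening: 0.252
pos [0.4246 0.1666 0.1905] x-yaw 96.69 t 6.2 F [ 0.3  0.1 -2.4] open 0.252
travel units [ 0.942 -0.062  0.271] len/41.7mm 3.5 dr units [-0.015 -0.001 -0.044]
```

View pics/w2.png

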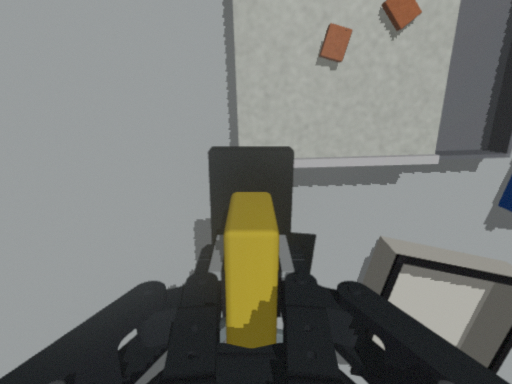

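The view shows the scraper held square, foot at (250,190). The plate's near lip runs from (238,166) to (438,162), and two chips are at (336,42) and (401,12).

```bash
python3 - <<'E'
from h import *
im=cv2.imread('pics/w2.png'); c=viewer.get_calibration('wrist')
cv2.imwrite('pics/x.png',cv2.resize(im[130:190,220:460],None,fx=3.3,fy=3.3,interpolation=cv2.INTER_CUBIC))
for n,p,z in[('lip -x out',(238,166),.048),('lip +x out',(438,162),.048),('edge -x top',(233,0),.04),('edge -x bottom',(238,155),.04),('edge +x top',(459,0),.04),('edge +x bot',(438,153),.04),('chipB',(336,42),.045),('chipA',(401,12),.045)]:
    print(n,onz(c,*p,z).round(4))
E
```

```text
lip -x out [0.4102 0.1772 0.048 ]
lip +x out [0.599  0.2035 0.048 ]
edge -x top [0.3911 0.3171 0.04  ]
edge -x bottom [0.4089 0.1864 0.04  ]
edge +x top [0.5784 0.3373 0.04  ]
edge +x bot [0.6014 0.211  0.04  ]
chipB [0.4827 0.2948 0.045 ]
chipA [0.5315 0.3226 0.045 ]
```

View pics/x.png

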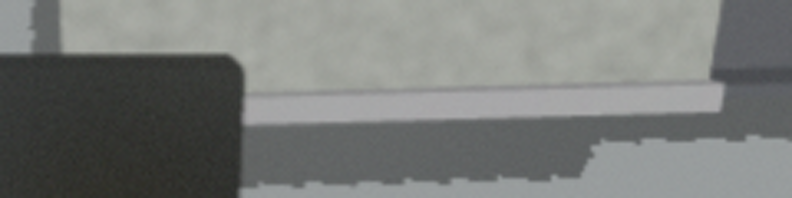

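```bash
python3 -m handwheel '[{"travel":[0.24,-0.015,0.03],"dr":[0,0,-0.02]},{"travel":[0.24,-0.015,0.05],"dr":[0,0,-0.02]},{"travel":[0.24,-0.015,0.07],"dr":[0,0,0]},{"travel":[0.2,-0.015,0.1],"dr":[0,0,0]},{"travel":[0,0,0],"dr":[0,0,0]},{"travel":[0,0,0],"dr":[0,0,0]}]'; python3 d.py .400 .31 .09 98
```

```text
time_s: 6.7
eef_pos: [0.4006, 0.2991, 0.1477]
eef_rot: [-0.002, 0.664, 0.747, -0.004]
wrist_force: [1.0, -0.0, -0.9]
opening: 0.247
pos [0.4006 0.2991 0.1477] x-yaw 96.73 t 6.7 F [ 1.  -0.  -0.9] open 0.247
travel units [0.074 0.008 0.384] len/41.7mm 1.4 dr units [-0.016  0.006 -0.042]
```

```bash
python3 -m handwheel '[{"travel":[0.074,0.008,0.1],"dr":[-0.016,0.006,-0.04]},{"travel":[0,0,0.13],"dr":[0,0,0]},{"travel":[0,0,0.15],"dr":[0,0,0]},{"travel":[0,0,0],"dr":[0,0,0]},{"travel":[0,0,0],"dr":[0,0,0]}]'; python3 d.py .400 .31 .072 98; python3 - <<'E'
from h import *
im,c=cam('top','t2.png'); im2,c2=cam('scene','s2.png')
s=cv2.resize(im2[170:350,220:430],None,fx=2,fy=2)[...,::-1]; t=cv2.resize(im[150:260,110:250],None,fx=3,fy=3)[...,::-1]
H=max(s.shape[0],t.shape[0]); o=np.zeros((H,s.shape[1]+t.shape[1],3),np.uint8); o[:s.shape[0],:s.shape[1]]=s;o[:t.shape[0],s.shape[1]:]=t
cv2.imwrite('pics/st2.png',o)
E
```

```text
time_s: 7.12
eef_pos: [0.4033, 0.3044, 0.0882]
eef_rot: [0.001, 0.66, 0.751, -0.001]
wrist_force: [1.7, -1.1, -1.8]
opening: 0.248
pos [0.4033 0.3044 0.0882] x-yaw 97.44 t 7.1 F [ 1.7 -1.1 -1.8] open 0.248
travel units [ 0.04  -0.017  0.108] len/41.7mm 0.4 dr units [-0.     0.004 -0.019]
```

View pics/st2.png

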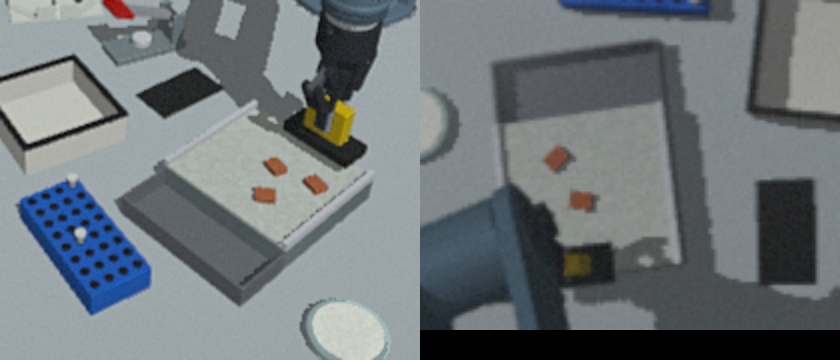

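The three chips are still ahead of the foot: A (278,167), B (265,195) and C (316,184) in the scene part. The scraper sits over the plate's -x end, clear of the lips. Next I lower it and wipe.

```bash
python3 -m handwheel '[{"travel":[0.035,-0.015,0.06],"dr":[0,0,-0.015]},{"travel":[0,0,0.045],"dr":[0,0,0]},{"travel":[0,0,0],"dr":[0,0,0]},{"travel":[0,0,0],"dr":[0,0,0]}]'; python3 d.py .400 .31 .072 98
```

```text
time_s: 7.55
eef_pos: [0.4033, 0.3102, 0.0754]
eef_rot: [0.002, 0.657, 0.754, 0.003]
wrist_force: [-0.2, -0.6, -1.8]
opening: 0.251
pos [0.4033 0.3102 0.0754] x-yaw 97.83 t 7.5 F [-0.2 -0.6 -1.8] open 0.251
travel units [ 0.002 -0.022  0.023] len/41.7mm 0.1 dr units [ 0.014  0.    -0.006]
```

```bash
python3 -m handwheel '[{"travel":[0,0,0.02],"dr":[0.01,0,0]},{"travel":[0,0.03,0],"dr":[0,0,0]},{"travel":[0,0.05,0],"dr":[0,0,0]},{"travel":[0,0.05,0],"dr":[0,0,0]},{"travel":[0,0.05,0],"dr":[0,0,0]},{"travel":[0,0.05,0],"dr":[0,0,0]},{"travel":[0,0.05,0],"dr":[0,0,0]},{"travel":[0,0.05,0],"dr":[0,0,0]}]'; python3 d.py .584 .3360 .072 98
```

```text
time_s: 8.22
eef_pos: [0.4574, 0.3183, 0.0732]
eef_rot: [0.001, 0.657, 0.754, 0.001]
wrist_force: [-0.4, -0.1, -1.1]
opening: 0.25
pos [0.4574 0.3183 0.0732] x-yaw 97.9 t 8.2 F [-0.4 -0.1 -1.1] open 0.25
travel units [0.001 0.852 0.011] len/41.7mm 3.1 dr units [ 0.006 -0.    -0.003]
```

```bash
python3 -m handwheel '[{"travel":[0,0.05,0.008],"dr":[0,0,0]},{"travel":[0,0.055,0],"dr":[0,0,0]},{"travel":[0,0.055,0],"dr":[0,0,0]},{"travel":[0,0.055,0],"dr":[0,0,0]},{"travel":[0,0.055,0],"dr":[0,0,0]},{"travel":[0,0.055,0],"dr":[0,0,0]},{"travel":[0,0.055,0],"dr":[0,0,0]},{"travel":[0,0.055,0],"dr":[0,0,0]},{"travel":[0,0.055,0],"dr":[0,0,0]},{"travel":[0,0.055,0],"dr":[0,0,0]},{"travel":[0,0.055,0],"dr":[0,0,0]},{"travel":[0,0.055,0],"dr":[0,0,0]},{"travel":[0,0.055,0],"dr":[0,0,0]},{"travel":[0,0.05,0],"dr":[0,0,0]},{"travel":[0,0.04,0],"dr":[0,0,0]},{"travel":[0,0,0],"dr":[0,0,0]}]'; python3 d.py .584 .3360 .072 98; python3 - <<'E'
from h import *
im,c=cam('top','t3.png'); im2,c2=cam('scene','s3.png')
s=cv2.resize(im2[170:350,220:430],None,fx=2,fy=2)[...,::-1]; t=cv2.resize(im[150:260,110:250],None,fx=3,fy=3)[...,::-1]
H=max(s.shape[0],t.shape[0]); o=np.zeros((H,s.shape[1]+t.shape[1],3),np.uint8); o[:s.shape[0],:s.shape[1]]=s;o[:t.shape[0],s.shape[1]:]=t
cv2.imwrite('pics/st3.png',o)
E
```

```text
time_s: 9.55
eef_pos: [0.5917, 0.3362, 0.0716]
eef_rot: [0.001, 0.657, 0.754, 0.001]
wrist_force: [-0.1, -0.3, -1.4]
opening: 0.25
pos [0.5917 0.3362 0.0716] x-yaw 97.83 t 9.6 F [-0.1 -0.3 -1.4] open 0.25
travel units [ 0.006 -0.051 -0.003] len/41.7mm 0.2 dr units [ 0.007 -0.    -0.006]
```

View pics/st3.png

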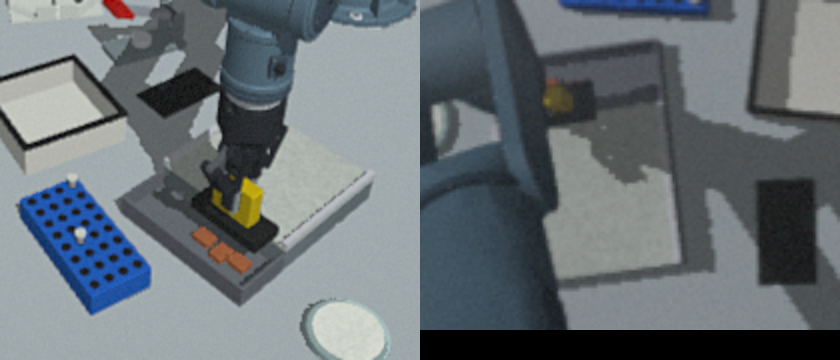

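All three chips lie in the trough, at (204,237), (218,252) and (238,264) in the scene part, and the plate is clear. Now the scraper goes back to its mat.

```bash
python3 -m handwheel '[{"travel":[0,0,-0.15],"dr":[0,0,0]},{"travel":[0,0,-0.2],"dr":[0,0,0]},{"travel":[0,0,-0.2],"dr":[0,0,0]},{"travel":[-0.14,-0.1,0],"dr":[0,0,0]},{"travel":[-0.14,-0.1,0],"dr":[0,0,0]},{"travel":[-0.14,-0.1,0],"dr":[0,0,0]},{"travel":[-0.14,-0.1,0],"dr":[0,0,0]},{"travel":[-0.14,-0.1,0],"dr":[0,0,0]},{"travel":[-0.14,-0.1,0],"dr":[0,0,0]},{"travel":[-0.14,-0.1,0],"dr":[0,0,0]},{"travel":[-0.14,-0.1,0],"dr":[0,0,0]},{"travel":[-0.14,-0.1,0],"dr":[0,0,0]},{"travel":[-0.14,-0.1,0],"dr":[0,0,0]},{"travel":[-0.14,-0.1,0],"dr":[0,0,0]},{"travel":[-0.1,-0.06,0],"dr":[0,0,0]},{"travel":[0,0,0],"dr":[0,0,0]}]'; python3 d.py .45 .056 .15 2
python3 -m handwheel '[{"travel":[0,0,0],"dr":[0,0,0.22]},{"travel":[0,0,0],"dr":[0,0,0.22]},{"travel":[0,0,0],"dr":[0,0,0.22]},{"travel":[0,0,0],"dr":[0,0,0.22]},{"travel":[0,0,0],"dr":[0,0,0.22]},{"travel":[0,0,0],"dr":[0,0,0.22]},{"travel":[0,0,0],"dr":[0,0,0.22]},{"travel":[0,0,0],"dr":[0,0,0.22]},{"travel":[0,0,0],"dr":[0,0,0.22]},{"travel":[0,0,0],"dr":[0,0,0.22]},{"travel":[0,0,0],"dr":[0,0,0.22]},{"travel":[0,0,0],"dr":[0,0,0.22]},{"travel":[0,0,0],"dr":[0,0,0.22]},{"travel":[0,0,0],"dr":[0,0,0.15]},{"travel":[0,0,0],"dr":[0,0,0]},{"travel":[0,0,0],"dr":[0,0,0]}]';python3 d.py .45 .056 .06 2
```

```text
time_s: 10.98
eef_pos: [0.4358, 0.0607, 0.1563]
eef_rot: [-0.0, 0.654, 0.757, -0.001]
wrist_force: [-0.6, -0.6, -1.8]
opening: 0.251
pos [0.4358 0.0607 0.1563] x-yaw 98.38 t 11.0 F [-0.6 -0.6 -1.8] open 0.251
travel units [-0.045  0.089  0.042] len/41.7mm 0.4 dr units [-2.000e-03  3.000e-03  3.213e+00]
time_s: 12.32
eef_pos: [0.4329, 0.0704, 0.1577]
eef_rot: [-0.002, 0.999, 0.033, 0.001]
wrist_force: [-0.7, 0.1, -1.4]
opening: 0.25
pos [0.4329 0.0704 0.1577] x-yaw 3.78 t 12.3 F [-0.7  0.1 -1.4] open 0.25
travel units [0.106 0.106 0.651] len/41.7mm 2.4 dr units [-0.008 -0.004  0.059]
```

```bash
python3 -m handwheel '[{"travel":[0.1,0.1,0.12],"dr":[0,0,0.05]},{"travel":[0,0,0.16],"dr":[0,0,0]},{"travel":[0,0,0.16],"dr":[0,0,0]},{"travel":[0,0,0.12],"dr":[0,0,0]},{"travel":[0,0,0],"dr":[0,0,0]},{"travel":[0,0,0],"dr":[0,0,0]}]';python3 d.py .45 .056 .034 2
```

```text
time_s: 12.82
eef_pos: [0.4526, 0.0582, 0.0734]
eef_rot: [-0.002, 1.0, 0.028, 0.005]
wrist_force: [-0.2, 0.0, -0.8]
opening: 0.252
pos [0.4526 0.0582 0.0734] x-yaw 3.22 t 12.8 F [-0.2  0.  -0.8] open 0.252
travel units [-0.02   0.015  0.262] len/41.7mm 0.9 dr units [-0.008 -0.017  0.041]
```

```bash
python3 -m handwheel '[{"travel":[-0.02,0.015,0.1],"dr":[-0.008,-0.017,0.03]},{"travel":[0,0,0.1],"dr":[0,0,0]},{"travel":[0,0,0.04],"dr":[0,0,0]},{"travel":[0,0,0],"dr":[0,0,0]},{"travel":[0,0,0],"dr":[0,0,0]}]';python3 d.py .45 .056 .034 2
```

```text
time_s: 13.23
eef_pos: [0.4536, 0.0563, 0.0417]
eef_rot: [0.001, 1.0, 0.023, 0.004]
wrist_force: [0.5, -0.1, -0.9]
opening: 0.246
pos [0.4536 0.0563 0.0417] x-yaw 2.67 t 13.2 F [ 0.5 -0.1 -0.9] open 0.246
travel units [-0.025  0.     0.051] len/41.7mm 0.2 dr units [ 0.003 -0.014  0.022]
```

```bash
python3 -m handwheel '[{"travel":[-0.02,0,0.03],"dr":[0,-0.012,0.02]},{"travel":[0,0,0.02],"dr":[0,0,0]},{"travel":[0,0,0.01],"dr":[0,0,0]},{"travel":[0,0,0],"dr":[0,0,0]},{"travel":[0,0,0],"dr":[0,0,0]}]';python3 d.py .45 .056 .034 2
```

```text
time_s: 13.65
eef_pos: [0.4531, 0.056, 0.0355]
eef_rot: [0.001, 1.0, 0.018, 0.003]
wrist_force: [0.2, -0.1, -1.5]
opening: 0.253
pos [0.4531 0.056  0.0355] x-yaw 2.08 t 13.7 F [ 0.2 -0.1 -1.5] open 0.253
travel units [-0.021 -0.001  0.01 ] len/41.7mm 0.1 dr units [ 0.004 -0.012  0.003]
```

```bash
python3 -m handwheel '[{"travel":[-0.01,0,0.014],"dr":[0,0,0]},{"travel":[0,0,0.005],"dr":[0,0,0]},{"travel":[0,0,0],"dr":[0,0,0]}]'; python3 -m handwheel '[{"travel":[0,0,0],"dr":[0,0,0]},{"travel":[0,0,0],"dr":[0,0,0]},{"travel":[0,0,0],"dr":[0,0,0]},{"travel":[0,0,0],"dr":[0,0,0]},{"travel":[0,0,0],"dr":[0,0,0]},{"travel":[0,0,0],"dr":[0,0,0]},{"travel":[0,0,-0.06],"dr":[0,0,0]},{"travel":[0,0,-0.12],"dr":[0,0,0]},{"travel":[0,0,-0.2],"dr":[0,0,0]},{"travel":[0,0,-0.2],"dr":[0,0,0]},{"travel":[0,0,-0.2],"dr":[0,0,0]},{"travel":[0,0,-0.2],"dr":[0,0,0]},{"travel":[0,0,-0.2],"dr":[0,0,0]},{"travel":[0,0,0],"dr":[0,0,0]},{"travel":[0,0,0],"dr":[0,0,0]}]' 1;python3 d.py .475 -.0775 .16 0;  python3 - <<'E'
from d import *
im,c=cam('wrist','w4.png')
E
```

```text
time_s: 13.9
eef_pos: [0.4526, 0.0558, 0.0343]
eef_rot: [0.001, 1.0, 0.018, 0.004]
wrist_force: [-0.1, 0.4, -2.0]
opening: 0.242
time_s: 15.15
eef_pos: [0.4491, 0.0565, 0.2234]
eef_rot: [0.001, 1.0, 0.018, 0.003]
wrist_force: [-0.0, 0.1, -0.8]
opening: 1.003
pos [0.4491 0.0565 0.2234] x-yaw 2.1 t 15.2 F [-0.   0.1 -0.8] open 1.003
travel units [0.137 0.898 0.426] len/41.7mm 3.6 dr units [ 0.004 -0.013  0.07 ]
```

View pics/w4.png

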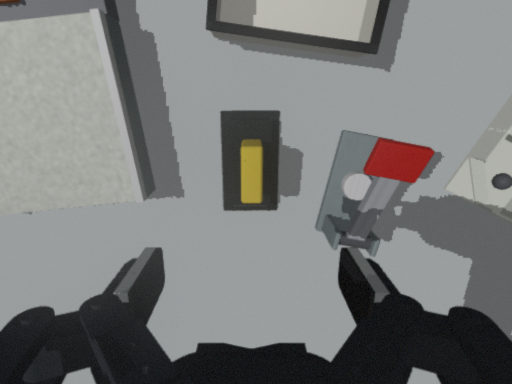

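The scraper stands upright on its mat: grip at (252,171), mat at (251,160). The red paddle is at (400,160).

```bash
python3 - <<'E'
from d import *
im=cv2.imread('pics/w4.png'); c=viewer.get_calibration('wrist'); hsv=cv2.cvtColor(im,cv2.COLOR_BGR2HSV)
def rect(n,m,z):
    n_,l,s,ce=cv2.connectedComponentsWithStats(m); i=1+s[1:,4].argmax()
    w=np.array([onz(c,u,v,z)[:2]*1000 for v,u in np.argwhere(l==i)],np.float32); r=cv2.minAreaRect(w); print(n,s[i,4],np.round(r[0],1),np.round(r[1],1),round(r[2],1))
m=cv2.inRange(hsv,np.array((0,150,90)),np.array((5,255,255)))|cv2.inRange(hsv,np.array((173,150,90)),np.array((180,255,255))); m[:120]=0; rect('paddle',m,.096)
m=cv2.inRange(hsv,np.array((20,100,80)),np.array((35,255,255))); rect('yellow',m,.073)
m=cv2.inRange(hsv,np.array((0,0,0)),np.array((180,255,70))); m[:100]=0;m[230:]=0;m[:,:205]=0;m[:,290:]=0; rect('mat',m,.003)
print('cam', (-np.array(c['R']).T@np.array(c['t'])).round(3))
# chips from scene
s=cv2.imread('pics/s3.png'); c=viewer.get_calibration('scene'); hsv=cv2.cvtColor(s,cv2.COLOR_BGR2HSV)
m=cv2.inRange(hsv,np.array((3,110,60)),np.array((14,255,255))); m[:280]=0;m[:,:300]=0;m[:,360:]=0
n,l,st,ce=cv2.connectedComponentsWithStats(m)
for i in range(1,n):
    if st[i,4]>8:
        w=onz(c,*ce[i],.013)[:2]-[.489,.288]; a=np.radians(7.9); print('chip in stand',st[i,4],np.round([w[0]*np.cos(a)+w[1]*np.sin(a),-w[0]*np.sin(a)+w[1]*np.cos(a)],3))
E
```

```text
paddle 2072 [477.  -77.3] [56.3 33.8] 80.9
yellow 1432 [456.3  55.7] [65.9 22.2] 2.8
mat 4014 [451.4  56.3] [122.1  68.3] 2.2
cam [0.527 0.059 0.367]
chip in stand 256 [0.137 0.04 ]
```

```bash
python3 -m handwheel '[{"travel":[0.03,0.15,0],"dr":[0,-0.01,0.02]},{"travel":[0.03,0.15,0],"dr":[0,0,0.02]},{"travel":[0.03,0.15,0],"dr":[0,0,0]},{"travel":[0.03,0.15,0.1],"dr":[0,0,0]},{"travel":[0.02,0.15,0.2],"dr":[0,0,0]},{"travel":[0,0.12,0.2],"dr":[0,0,0]},{"travel":[0,0,0],"dr":[0,0,0]},{"travel":[0,0,0],"dr":[0,0,0]}]' -1;python3 d.py .476 -.077 .11 0
```

```text
time_s: 15.87
eef_pos: [0.471, -0.0769, 0.1411]
eef_rot: [-0.001, 1.0, 0.009, -0.002]
wrist_force: [0.7, 0.3, 0.4]
opening: 0.001
pos [ 0.471  -0.0769  0.1411] x-yaw 1.01 t 15.9 F [0.7 0.3 0.4] open 0.001
travel units [0.034 0.002 0.207] len/41.7mm 0.8 dr units [-0.003  0.008  0.034]
```

```bash
python3 -m handwheel '[{"travel":[0.03,0,0.1],"dr":[0,0,0.02]},{"travel":[0,0,0.1],"dr":[0,0,0]},{"travel":[0,0,0.1],"dr":[0,0,0]},{"travel":[0,0,0.1],"dr":[0,0,0]},{"travel":[0,0,0.1],"dr":[0,0,0]},{"travel":[0,0,0.1],"dr":[0,0,0]},{"travel":[0,0,0.06],"dr":[0,0,0]},{"travel":[0,0,0],"dr":[0,0,0]},{"travel":[0,0,0],"dr":[0,0,0]}]';python3 d.py .476 -.077 .041 0
```

```text
time_s: 16.62
eef_pos: [0.4834, -0.0758, 0.0508]
eef_rot: [0.004, 1.0, 0.007, 0.004]
wrist_force: [-5.9, -3.0, 10.2]
opening: 0.001
pos [ 0.4834 -0.0758  0.0508] x-yaw 0.79 t 16.6 F [-5.9 -3.  10.2] open 0.001
travel units [-0.05   0.007  0.065] len/41.7mm 0.3 dr units [ 0.017 -0.017  0.026]
```

```bash
python3 -m handwheel '[{"travel":[-0.03,0,0.05],"dr":[0,0,0]},{"travel":[0,0,0.03],"dr":[0,0,0]},{"travel":[0,0,0.02],"dr":[0,0,0]},{"travel":[0,0,0.01],"dr":[0,0,0]},{"travel":[0,0,0],"dr":[0,0,0]}]';python3 d.py .476 -.077 .041 0
```

```text
time_s: 17.03
eef_pos: [0.4865, -0.0752, 0.0454]
eef_rot: [0.008, 1.0, 0.01, 0.01]
wrist_force: [-4.5, -2.5, 11.9]
opening: 0.0
pos [ 0.4865 -0.0752  0.0454] x-yaw 1.15 t 17.0 F [-4.5 -2.5 11.9] open 0.0
travel units [-0.071  0.01   0.028] len/41.7mm 0.3 dr units [ 0.031 -0.039  0.038]
```

```bash
python3 -m handwheel '[{"travel":[-0.04,0.01,0.05],"dr":[0.03,-0.04,0]},{"travel":[-0.02,0,0.04],"dr":[0,0,0]},{"travel":[-0.01,0,0.04],"dr":[0,0,0]},{"travel":[0,0,0.03],"dr":[0,0,0]},{"travel":[0,0,0.02],"dr":[0,0,0]}]';python3 d.py .476 -.077 .041 0
```

```text
time_s: 17.45
eef_pos: [0.4896, -0.0769, 0.0387]
eef_rot: [0.004, 1.0, 0.013, 0.01]
wrist_force: [-5.1, -0.3, 12.6]
opening: 0.002
pos [ 0.4896 -0.0769  0.0387] x-yaw 1.54 t 17.4 F [-5.1 -0.3 12.6] open 0.002
travel units [-0.09  -0.002 -0.017] len/41.7mm 0.3 dr units [ 0.017 -0.039  0.051]
```

```bash
python3 -m handwheel '[{"travel":[-0.06,0,0.04],"dr":[0.01,-0.03,0]},{"travel":[-0.03,0,0.03],"dr":[0,0,0]},{"travel":[-0.02,0,0.03],"dr":[0,0,0]},{"travel":[0,0,0],"dr":[0,0,0]}]';python3 d.py .476 -.077 .041 0
```

```text
time_s: 17.78
eef_pos: [0.4901, -0.0772, 0.0405]
eef_rot: [0.006, 1.0, 0.015, 0.018]
wrist_force: [-4.4, -1.9, 11.6]
opening: -0.0
pos [ 0.4901 -0.0772  0.0405] x-yaw 1.74 t 17.8 F [-4.4 -1.9 11.6] open -0.0
travel units [-0.094 -0.004 -0.007] len/41.7mm 0.3 dr units [ 0.022 -0.07   0.057]
```

```bash
python3 -m handwheel '[{"travel":[-0.05,0,0.06],"dr":[0,-0.05,0]},{"travel":[-0.05,0,0.08],"dr":[0,-0.03,0]}]';python3 d.py .476 -.077 .041 0; python3 - <<'E'
from h import *
im,c=cam('wrist'); im2,c2=cam('scene')
a=im[60:300,180:440]; b=cv2.resize(im2[110:190,240:330],(270,240),interpolation=cv2.INTER_CUBIC)
cv2.imwrite('pics/p5.png',np.hstack([a,b])[...,::-1])
E
```

```text
time_s: 17.95
eef_pos: [0.4894, -0.0782, 0.0339]
eef_rot: [0.009, 1.0, 0.015, 0.01]
wrist_force: [-26.7, 26.1, 133.2]
opening: -0.001
pos [ 0.4894 -0.0782  0.0339] x-yaw 1.72 t 17.9 F [-26.7  26.1 133.2] open -0.001
travel units [-0.088 -0.01  -0.049] len/41.7mm 0.4 dr units [ 0.033 -0.037  0.057]
```

View pics/p5.png

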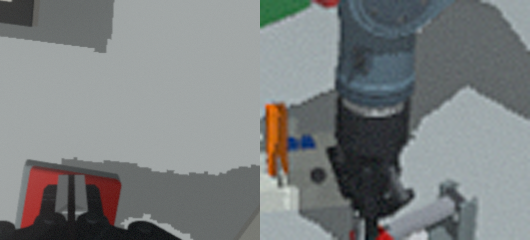

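That last push was too hard: the wrist force read 133 N at the stop, past the 120 N limit. I will carry on, report it at the end, and stop the remaining strokes at z ≈ 0.040.

```bash
python3 -m handwheel '[{"travel":[0,0,-0.1],"dr":[0,0,0]},{"travel":[-0.02,0,-0.15],"dr":[0,0,0]},{"travel":[-0.02,0,-0.15],"dr":[0,0,0]},{"travel":[-0.04,0,-0.15],"dr":[0.02,-0.03,0.03]},{"travel":[0,0,-0.05],"dr":[0,0,0]},{"travel":[0,0,0],"dr":[0,0,0]},{"travel":[0,0,0],"dr":[0,0,0]}]';python3 d.py .470 -.077 .041 0
```

```text
time_s: 18.63
eef_pos: [0.4845, -0.0725, 0.1457]
eef_rot: [0.008, 1.0, 0.012, 0.013]
wrist_force: [-1.7, -0.9, -0.0]
opening: -0.001
pos [ 0.4845 -0.0725  0.1457] x-yaw 1.42 t 18.6 F [-1.7 -0.9 -0. ] open -0.001
travel units [-0.115  0.017  0.696] len/41.7mm 2.5 dr units [ 0.03  -0.05   0.047]
```

```bash
python3 -m handwheel '[{"travel":[-0.115,0.017,0],"dr":[0.03,-0.05,0.04]},{"travel":[0,0,0.1],"dr":[0,0,0]},{"travel":[0,0,0.1],"dr":[0,0,0]},{"travel":[0,0,0.1],"dr":[0,0,0]},{"travel":[-0.01,0,0.1],"dr":[0,0,0]},{"travel":[-0.01,0,0.1],"dr":[0,0,0]},{"travel":[-0.01,0,0.1],"dr":[0,0,0]},{"travel":[-0.01,0,0.07],"dr":[0,0,0]},{"travel":[-0.01,0,0.03],"dr":[0,0,0]}]';python3 d.py .470 -.077 .041 0
```

```text
time_s: 19.38
eef_pos: [0.4678, -0.0748, 0.0398]
eef_rot: [0.001, 1.0, 0.003, 0.006]
wrist_force: [-30.5, 12.2, 109.8]
opening: 0.003
pos [ 0.4678 -0.0748  0.0398] x-yaw 0.39 t 19.4 F [-30.5  12.2 109.8] open 0.003
travel units [ 0.015  0.015 -0.008] len/41.7mm 0.1 dr units [ 0.003 -0.021  0.013]
```

```bash
python3 -m handwheel '[{"travel":[0,0,-0.05],"dr":[0,0,0]},{"travel":[0,0,-0.15],"dr":[0,0,0]},{"travel":[0,0,-0.15],"dr":[0,0,0]},{"travel":[0,0,-0.15],"dr":[0,0,0]},{"travel":[0,0,-0.15],"dr":[0,0,0]},{"travel":[0,0,0],"dr":[0,0,0]},{"travel":[0,0,0],"dr":[0,0,0]}]';python3 d.py .470 -.077 .110 0
```

```text
time_s: 19.97
eef_pos: [0.4659, -0.0722, 0.138]
eef_rot: [-0.0, 1.0, 0.005, 0.002]
wrist_force: [-0.6, 0.4, -0.2]
opening: 0.003
pos [ 0.4659 -0.0722  0.138 ] x-yaw 0.58 t 20.0 F [-0.6  0.4 -0.2] open 0.003
travel units [0.026 0.032 0.187] len/41.7mm 0.7 dr units [-0.002 -0.008  0.019]
```

```bash
python3 -m handwheel '[{"travel":[0,0,0.1],"dr":[0,0,0]},{"travel":[0,0,0.1],"dr":[0,0,0]},{"travel":[0,0,0.1],"dr":[0,0,0]},{"travel":[0,0,0.1],"dr":[0,0,0]},{"travel":[-0.01,0,0.1],"dr":[0,0,0]},{"travel":[-0.01,0,0.05],"dr":[0,0,0]},{"travel":[0,0,0],"dr":[0,0,0]}]';python3 d.py .470 -.077 .043 0
```

```text
time_s: 20.55
eef_pos: [0.4695, -0.0726, 0.0485]
eef_rot: [0.001, 1.0, 0.005, 0.008]
wrist_force: [-5.1, 0.5, 13.7]
opening: -0.002
pos [ 0.4695 -0.0726  0.0485] x-yaw 0.59 t 20.6 F [-5.1  0.5 13.7] open -0.002
travel units [0.002 0.03  0.037] len/41.7mm 0.2 dr units [ 0.003 -0.032  0.02 ]
```

```bash
python3 -m handwheel '[{"travel":[0,0,0.03],"dr":[0,0,0]},{"travel":[0,0,0.02],"dr":[0,0,0]}]';python3 -m handwheel '[{"travel":[0,0,0.02],"dr":[0,0,0]},{"travel":[0,0,0.02],"dr":[0,0,0]}]'
```

```text
time_s: 20.72
eef_pos: [0.4692, -0.0726, 0.0408]
eef_rot: [0.001, 1.0, 0.006, 0.007]
wrist_force: [-17.1, 4.2, 63.5]
opening: 0.0
time_s: 20.88
eef_pos: [0.4693, -0.0726, 0.0407]
eef_rot: [0.0, 1.0, 0.007, 0.004]
wrist_force: [-22.5, 6.5, 66.1]
opening: -0.002
```

```bash
python3 -m handwheel '[{"travel":[0,0,-0.05],"dr":[0,0,0]},{"travel":[0,0,-0.2],"dr":[0,0,0]},{"travel":[0,0,-0.2],"dr":[0,0,0]},{"travel":[0,0,-0.2],"dr":[0,0,0]},{"travel":[0,0.1,-0.2],"dr":[0,0,0]},{"travel":[-0.05,0.2,-0.2],"dr":[0,0,0]},{"travel":[-0.05,0.2,-0.2],"dr":[0,0,0]},{"travel":[-0.07,0.2,-0.15],"dr":[0,0,0]},{"travel":[-0.07,0.2,0],"dr":[0,0,0]},{"travel":[-0.07,0.2,0],"dr":[0,0,0]},{"travel":[-0.05,0.2,0],"dr":[0,0,0]},{"travel":[0,0,0],"dr":[0,0,0]},{"travel":[0,0,0],"dr":[0,0,0]}]' 1;python3 d.py .42 -.29 .25 0;  python3 - <<'E'
from d import *
im,c=cam('wrist','w6.png')
E
```

```text
time_s: 21.97
eef_pos: [0.4104, -0.2719, 0.2399]
eef_rot: [-0.007, 1.0, 0.01, -0.008]
wrist_force: [0.6, 0.1, 0.1]
opening: 1.001
pos [ 0.4104 -0.2719  0.2399] x-yaw 1.19 t 22.0 F [0.6 0.1 0.1] open 1.001
travel units [ 0.06   0.121 -0.07 ] len/41.7mm 0.5 dr units [-0.025  0.03   0.04 ]
```

View pics/w6.png

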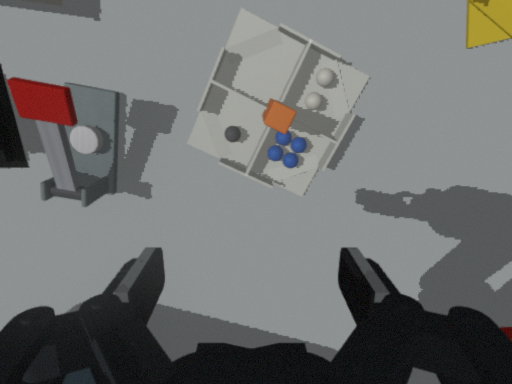

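The tray is under the camera: post top at (281,116), four blue balls around (287,150), two white at (320,90), and the steel ball at (233,133). One divider runs (311,45)–(249,175) and the other (212,80)–(330,138).

```bash
python3 - <<'E'
from d import *
im=cv2.imread('pics/w6.png'); c=viewer.get_calibration('wrist'); hsv=cv2.cvtColor(im,cv2.COLOR_BGR2HSV)
m=cv2.inRange(hsv,np.array((5,150,100)),np.array((16,255,255))); m[:90]=0;m[140:]=0;m[:,:255]=0;m[:,305:]=0
v=hsv[...,2][m>0]; print('v',np.percentile(v,[5,25,50,75,95]))
m2=m&cv2.inRange(hsv[...,2],int(np.percentile(v,75)*.9),255)
for n,k in(('all',m),('top',m2)):
    P=np.argwhere(k>0)[:,::-1]; w=np.array([onz(c,*p,.092)[:2]*1000 for p in P],np.float32); r=cv2.minAreaRect(w); print(n,len(P),P.mean(0).round(1),w.mean(0).round(1),np.round(r[0],1),np.round(r[1],1),round(r[2],1))
a,b,d,e=[onz(c,*p,.03)[:2] for p in((311,45),(249,175),(212,80),(330,138))]
print('div1',np.degrees(np.arctan2(*(a-b)[::-1])),'div2',np.degrees(np.arctan2(*(d-e)[::-1])), np.linalg.norm(a-b),np.linalg.norm(d-e))
M=np.c_[a-b,-(d-e)]; t=np.linalg.solve(M,e-b); print('cross',(b+t[0]*(a-b)).round(4))
for n,p in(('empty',(243,10)),('white',(368,76)),('blue',(304,195)),('steel',(189,142))): print(n,onz(c,*p,.004).round(4))
cv2.imwrite('pics/pm.png',m2)
print((-np.array(c['R']).T@np.array(c['t'])).round(3))
E
```

```text
v [146. 171. 173. 175. 177.]
all 657 [278.3 116.1] [ 468.4 -294.4] [ 468.2 -293.8] [25.6 22.2] 66.0
top 582 [279.  116.7] [ 467.8 -295. ] [ 467.7 -295. ] [22.3 22. ] 65.4
div1 -23.536378286427386 div2 66.13817828277357 0.15570854647522103 0.14771459161532083
cross [ 0.467  -0.2993]
empty [ 0.5725 -0.2567  0.004 ]
white [ 0.5085 -0.4023  0.004 ]
blue [ 0.3608 -0.3402  0.004 ]
steel [ 0.4273 -0.1909  0.004 ]
[ 0.491 -0.272  0.38 ]
```

```bash
python3 - <<'E'
from h import *
c=viewer.get_calibration('top')
P=np.array([onz(c,u*.64-.18,v*.64-.18,.05)[:2] for u,v in((350,223),(422,228),(415,300),(343,293))]); print(P.round(3),P.mean(0).round(4))
im=cv2.imread('pics/top0.png'); g=cv2.cvtColor(im,cv2.COLOR_BGR2GRAY)
# bright inner floor
roi=np.zeros_like(g); roi[135:200,215:275]=1
n,l,s,ce=cv2.connectedComponentsWithStats(((g>115)*roi).astype(np.uint8)); print(np.percentile(g[135:200,215:275],[10,50,90]))
e=P[0]-P[3]+P[1]-P[2]; print('basin x-axis yaw',np.degrees(np.arctan2(e[1],e[0])), np.linalg.norm(P-np.roll(P,1,0),axis=1).round(3))
E
python3 d.py .4675 -.297 .15 66.3
```

```text
[[ 0.745  0.087]
 [ 0.734 -0.077]
 [ 0.57  -0.062]
 [ 0.584  0.099]] [0.6584 0.0118]
[ 68. 128. 149.]
basin x-axis yaw -4.828785998162398 [0.161 0.164 0.165 0.161]
pos [ 0.4103 -0.2716  0.2396] x-yaw 1.23 t 22.0 F [ 0.3  0.1 -0.9] open 0.997
travel units [0.388 0.186 0.588] len/41.7mm 2.6 dr units [-0.04   0.014 -2.169]
```

```bash
python3 -m handwheel '[{"travel":[0,0,0],"dr":[-0.02,0.01,-0.21]},{"travel":[0,0,0],"dr":[-0.02,0,-0.22]},{"travel":[0,0,0],"dr":[0,0,-0.22]},{"travel":[0,0,0],"dr":[0,0,-0.22]},{"travel":[0,0,0],"dr":[0,0,-0.22]},{"travel":[0,0,0],"dr":[0,0,-0.22]},{"travel":[0,0,0],"dr":[0,0,-0.22]},{"travel":[0,0,0],"dr":[0,0,-0.22]},{"travel":[0,0,0],"dr":[0,0,-0.22]},{"travel":[0,0,0],"dr":[0,0,-0.2]},{"travel":[0,0,0],"dr":[0,0,0]},{"travel":[0,0,0],"dr":[0,0,0]}]';python3 d.py .4675 -.297 .13 66.3
```

```text
time_s: 23.02
eef_pos: [0.4111, -0.251, 0.2225]
eef_rot: [-0.014, 0.817, 0.577, -0.006]
wrist_force: [0.1, -0.1, 0.1]
opening: 0.998
pos [ 0.4111 -0.251   0.2225] x-yaw 70.46 t 23.0 F [ 0.1 -0.1  0.1] open 0.998
travel units [-0.167  0.475  0.602] len/41.7mm 2.8 dr units [-0.057 -0.008  0.139]
```

```bash
python3 -m handwheel '[{"travel":[-0.06,0.16,0],"dr":[-0.03,-0.008,0.07]},{"travel":[-0.06,0.16,0],"dr":[-0.027,0,0.06]},{"travel":[-0.05,0.16,0.05],"dr":[0,0,0]},{"travel":[0,0,0.15],"dr":[0,0,0]},{"travel":[0,0,0.15],"dr":[0,0,0]},{"travel":[0,0,0.1],"dr":[0,0,0]},{"travel":[0,0,0],"dr":[0,0,0]},{"travel":[0,0,0],"dr":[0,0,0]}]';python3 d.py .4675 -.297 .13 66.3
```

```text
time_s: 23.68
eef_pos: [0.4732, -0.2967, 0.1476]
eef_rot: [-0.002, 0.842, 0.539, 0.0]
wrist_force: [-0.1, 0.1, 0.9]
opening: 0.998
pos [ 0.4732 -0.2967  0.1476] x-yaw 65.24 t 23.7 F [-0.1  0.1  0.9] open 0.998
travel units [-0.018 -0.033  0.118] len/41.7mm 0.4 dr units [-0.004 -0.005 -0.035]
```

```bash
python3 -m handwheel '[{"travel":[-0.018,-0.033,0],"dr":[0,0,-0.03]},{"travel":[0,0,0.1],"dr":[0,0,0]},{"travel":[0,0,0.15],"dr":[0,0,0]},{"travel":[0,0,0.15],"dr":[0,0,0]},{"travel":[0,0,0.1],"dr":[0,0,0]},{"travel":[0,0,0],"dr":[0,0,0]},{"travel":[0,0,0],"dr":[0,0,0]}]';python3 d.py .4675 -.297 .061 66.3
```

```text
time_s: 24.27
eef_pos: [0.4701, -0.2993, 0.0793]
eef_rot: [0.005, 0.838, 0.546, 0.002]
wrist_force: [0.8, 0.5, 0.7]
opening: 0.998
pos [ 0.4701 -0.2993  0.0793] x-yaw 66.19 t 24.3 F [0.8 0.5 0.7] open 0.998
travel units [ 0.007 -0.023  0.122] len/41.7mm 0.4 dr units [ 0.019  0.005 -0.004]
```

```bash
python3 -m handwheel '[{"travel":[0.007,-0.023,0.06],"dr":[0.018,0,0]},{"travel":[0,0,0.06],"dr":[0,0,0]},{"travel":[0,0,0],"dr":[0,0,0]},{"travel":[0,0,0],"dr":[0,0,0]}]';python3 d.py .4675 -.297 .061 66.3; python3 -m handwheel '[{"travel":[0,0,0],"dr":[0,0,0]},{"travel":[0,0,0],"dr":[0,0,0]},{"travel":[0,0,0],"dr":[0,0,0]},{"travel":[0,0,0],"dr":[0,0,0]},{"travel":[0,0,0],"dr":[0,0,0]},{"travel":[0,0,0],"dr":[0,0,0]},{"travel":[0,0,0],"dr":[0,0,0]},{"travel":[0,0,0],"dr":[0,0,0]},{"travel":[0,0,0],"dr":[0,0,0]},{"travel":[0,0,0],"dr":[0,0,0]}]' -1; python3 d.py .4675 -.297 .18 66.3;
```

```text
time_s: 24.6
eef_pos: [0.4691, -0.2988, 0.0647]
eef_rot: [0.004, 0.838, 0.546, -0.001]
wrist_force: [-0.3, 0.1, 0.5]
opening: 1.003
pos [ 0.4691 -0.2988  0.0647] x-yaw 66.18 t 24.6 F [-0.3  0.1  0.5] open 1.003
travel units [ 0.007 -0.015  0.024] len/41.7mm 0.1 dr units [ 0.012  0.01  -0.004]
time_s: 25.43
eef_pos: [0.4697, -0.2995, 0.0663]
eef_rot: [0.005, 0.838, 0.546, -0.0]
wrist_force: [0.6, 0.6, 0.5]
opening: 0.262
pos [ 0.4697 -0.2995  0.0663] x-yaw 66.19 t 25.4 F [0.6 0.6 0.5] open 0.262
travel units [ 0.005 -0.014 -0.758] len/41.7mm 2.7 dr units [ 0.014  0.011 -0.004]
```

```bash
python3 -m handwheel '[{"travel":[0,0,-0.03],"dr":[0,0,0]},{"travel":[0,0,-0.06],"dr":[0,0,0]},{"travel":[0,0,-0.1],"dr":[0,0,0]},{"travel":[0,0,-0.1],"dr":[0,0,0]},{"travel":[0,0,-0.1],"dr":[0,0,0]},{"travel":[0,0,-0.1],"dr":[0,0,0]},{"travel":[0,0,-0.1],"dr":[0,0,0]},{"travel":[0,0,-0.1],"dr":[0,0,0]},{"travel":[0,0,-0.1],"dr":[0,0,0]},{"travel":[0,0,-0.06],"dr":[0,0,0]},{"travel":[0,0,-0.03],"dr":[0,0,0]},{"travel":[0,0,0],"dr":[0,0,0]}]'; python3 d.py .73 .012 .19 45;  python3 - <<'E'
from h import *
im,c=cam('wrist','w7.png'); im2,c2=cam('scene','s7.png')
b=cv2.resize(im2[90:230,170:340],(466,384),interpolation=cv2.INTER_CUBIC)
cv2.imwrite('pics/p7.png',np.hstack([im[:,130:430],b])[...,::-1])
E
```

```text
time_s: 26.43
eef_pos: [0.4638, -0.2925, 0.2008]
eef_rot: [-0.004, 0.838, 0.546, -0.002]
wrist_force: [0.3, -1.2, -5.9]
opening: 0.266
pos [ 0.4638 -0.2925  0.2008] x-yaw 66.2 t 26.4 F [ 0.3 -1.2 -5.9] open 0.266
travel units [2.573 0.806 0.068] len/41.7mm 9.7 dr units [-0.018  0.001  0.707]
```

View pics/p7.png

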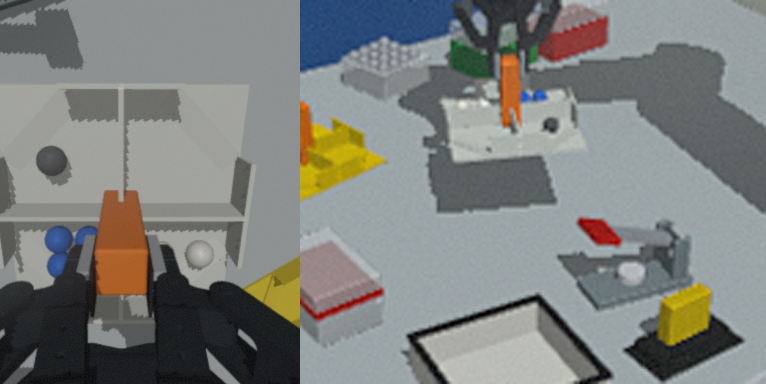

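The tray is held level with all balls aboard. The blue ones sit at (-x,-y) in the tool frame, lower left of the wrist view, as worked out. Now I carry it to the basin at (0.658, 0.012).

```bash
python3 -m handwheel '[{"travel":[0.03,0.01,0],"dr":[0,0,0]},{"travel":[0.06,0.02,0],"dr":[0,0,0]},{"travel":[0.09,0.03,0],"dr":[0,0,0]},{"travel":[0.12,0.04,0],"dr":[0,0,0]},{"travel":[0.12,0.04,0],"dr":[0,0,0]},{"travel":[0.12,0.04,0],"dr":[0,0,0]},{"travel":[0.12,0.04,0],"dr":[0,0,0]},{"travel":[0.12,0.04,0],"dr":[0,0,0]},{"travel":[0.12,0.04,0],"dr":[0,0,0]},{"travel":[0.12,0.04,0],"dr":[0,0,0]},{"travel":[0.12,0.04,0],"dr":[0,0,0]},{"travel":[0.12,0.04,0],"dr":[0,0,0]},{"travel":[0.12,0.04,0],"dr":[0,0,0]},{"travel":[0.12,0.04,0],"dr":[0,0,0]},{"travel":[0.12,0.04,0],"dr":[0,0,0]},{"travel":[0.09,0.03,0],"dr":[0,0,0]},{"travel":[0.06,0.02,0],"dr":[0,0,0]},{"travel":[0.03,0.01,0],"dr":[0,0,0]},{"travel":[0,0,0],"dr":[0,0,0]}]'; python3 d.py .73 .012 .19 45
```

```text
time_s: 28.12
eef_pos: [0.6604, -0.0531, 0.1764]
eef_rot: [-0.021, 0.837, 0.547, -0.009]
wrist_force: [0.9, -0.2, -5.8]
opening: 0.268
pos [ 0.6604 -0.0531  0.1764] x-yaw 66.27 t 28.1 F [ 0.9 -0.2 -5.8] open 0.268
travel units [ 0.585  0.246 -0.097] len/41.7mm 2.3 dr units [-0.088 -0.     0.709]
```

```bash
python3 -m handwheel '[{"travel":[0.03,0.01,-0.02],"dr":[-0.02,0,0]},{"travel":[0.06,0.025,-0.02],"dr":[-0.02,0,0]},{"travel":[0.09,0.04,-0.03],"dr":[-0.02,0,0]},{"travel":[0.1,0.045,-0.03],"dr":[-0.02,0,0]},{"travel":[0.1,0.045,-0.02],"dr":[-0.01,0,0]},{"travel":[0.08,0.035,0],"dr":[0,0,0]},{"travel":[0.05,0.02,0],"dr":[0,0,0.03]},{"travel":[0.02,0.01,0],"dr":[0,0,0.06]},{"travel":[0,0,0],"dr":[0,0,0.1]},{"travel":[0,0,0],"dr":[0,0,0.1]},{"travel":[0,0,0],"dr":[0,0,0.1]},{"travel":[0,0,0],"dr":[0,0,0.1]},{"travel":[0,0,0],"dr":[0,0,0.1]},{"travel":[0,0,0],"dr":[0,0,0.06]},{"travel":[0,0,0],"dr":[0,0,0.03]},{"travel":[0,0,0],"dr":[0,0,0]},{"travel":[0,0,0],"dr":[0,0,0]}]'; python3 d.py .73 .012 .19 45
```

```text
time_s: 29.53
eef_pos: [0.7362, 0.0126, 0.2062]
eef_rot: [0.003, 0.926, 0.378, 0.013]
wrist_force: [0.5, 0.6, -6.0]
opening: 0.269
pos [0.7362 0.0126 0.2062] x-yaw 44.48 t 29.5 F [ 0.5  0.6 -6. ] open 0.269
travel units [-0.035 -0.028  0.107] len/41.7mm 0.4 dr units [ 0.031 -0.042 -0.018]
```

```bash
python3 -m handwheel '[{"travel":[-0.03,-0.025,0.05],"dr":[0.01,-0.015,0]},{"travel":[0,0,0.03],"dr":[0,0,0]},{"travel":[0,0,0],"dr":[-0.06,0.06,0]},{"travel":[0,0,0],"dr":[-0.08,0.08,0]},{"travel":[0,0,0],"dr":[-0.06,0.06,0]},{"travel":[0,0,0],"dr":[0,0,0]},{"travel":[0,0,0],"dr":[0,0,0]}]'; python3 d.py .730 .012 .19 45
```

```text
time_s: 30.12
eef_pos: [0.7283, 0.0124, 0.1892]
eef_rot: [0.031, 0.922, 0.378, 0.076]
wrist_force: [0.7, -0.2, -5.2]
opening: 0.264
pos [0.7283 0.0124 0.1892] x-yaw 45.0 t 30.1 F [ 0.7 -0.2 -5.2] open 0.264
travel units [ 0.007  0.01  -0.003] len/41.7mm 0.0 dr units [ 0.221 -0.225 -0.013]
```

```bash
python3 -m handwheel '[{"travel":[0,0,0],"dr":[-0.08,0.08,0]},{"travel":[0,0,0],"dr":[-0.1,0.1,0]},{"travel":[0,0,0],"dr":[-0.1,0.1,0]},{"travel":[0,0,0],"dr":[-0.1,0.1,0]},{"travel":[0,0,0],"dr":[-0.1,0.1,0]},{"travel":[0,0,0],"dr":[-0.1,0.1,0]},{"travel":[0,0,0],"dr":[-0.08,0.08,0]},{"travel":[0,0,0],"dr":[-0.04,0.04,0]},{"travel":[0,0,0],"dr":[0,0,0]},{"travel":[0,0,0],"dr":[0,0,0]},{"travel":[0,0,0],"dr":[0,0,0]}]'; python3 d.py .730 .012 .19 45; python3 - <<'E'
from h import *
im,c=cam('wrist','w8.png'); im2,c2=cam('scene','s8.png'); t,_=cam('top','t8.png')
b=cv2.resize(im2[110:280,170:330],(361,384),interpolation=cv2.INTER_CUBIC)
cv2.imwrite('pics/p8.png',np.hstack([im[:,80:430],b])[...,::-1])
hsv=cv2.cvtColor(im2,cv2.COLOR_RGB2HSV); m=cv2.inRange(hsv,np.array((105,150,60)),np.array((125,255,255))); 
n,l,s,ce=cv2.connectedComponentsWithStats(m[110:280,170:330])
for i in range(1,n):
    if s[i,4]>4: p=ce[i]+[170,110]; print('blue',s[i,4],p.round(),'z15',onz(c2,*p,.015).round(3))
E
```

```text
time_s: 31.03
eef_pos: [0.7286, 0.0121, 0.1875]
eef_rot: [0.128, 0.871, 0.359, 0.311]
wrist_force: [-0.4, 0.6, -5.1]
opening: 0.272
pos [0.7286 0.0121 0.1875] x-yaw 52.06 t 31.0 F [-0.4  0.6 -5.1] open 0.272
travel units [ 0.012  0.013 -0.007] len/41.7mm 0.1 dr units [ 0.925 -0.927 -0.007]
blue 59 [176. 112.] z15 [ 0.494 -0.843  0.015]
blue 106 [257. 222.] z15 [0.617 0.008 0.015]
blue 505 [250. 272.] z15 [0.745 0.173 0.015]
```

View pics/p8.png

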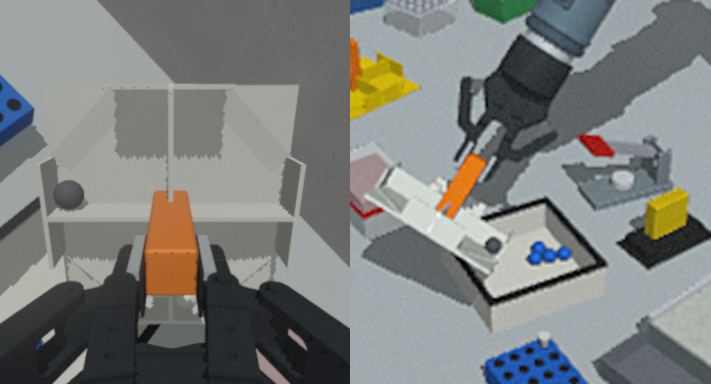

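The picture shows four blue balls in the basin, around (548,252), with the steel ball still in its bay. I level the tray and check.

```bash
python3 -m handwheel '[{"travel":[0,0,0],"dr":[0.05,-0.05,0]},{"travel":[0,0,0],"dr":[0.08,-0.08,0]},{"travel":[0,0,0],"dr":[0.1,-0.1,0]},{"travel":[0,0,0],"dr":[0.1,-0.1,0]},{"travel":[0,0,0],"dr":[0.1,-0.1,0]},{"travel":[0,0,0],"dr":[0.1,-0.1,0]},{"travel":[0,0,0],"dr":[0.1,-0.1,0]},{"travel":[0,0,0],"dr":[0.1,-0.1,0]},{"travel":[0,0,0],"dr":[0.08,-0.08,0]},{"travel":[0,0,0],"dr":[0.04,-0.04,0]},{"travel":[0,0,0],"dr":[0,0,0]},{"travel":[0,0,0],"dr":[0,0,0]}]'; python3 d.py .489 .288 .19 7.9; python3 - <<'E'
from h import *
im,c=cam('wrist','w9.png'); im2,c2=cam('scene','s9.png')
for n,i,r in(('wrist',im,(0,384,0,512)),('scene',im2,(180,260,215,310))):
    i=i[r[0]:r[1],r[2]:r[3]]; hsv=cv2.cvtColor(np.ascontiguousarray(i),cv2.COLOR_RGB2HSV); m=cv2.inRange(hsv,np.array((108,170,60)),np.array((125,255,255)))
    k,l,s,ce=cv2.connectedComponentsWithStats(m); print(n,[(int(s[j,4]),(ce[j]+[r[2],r[0]]).round().tolist()) for j in range(1,k) if s[j,4]>8])
E
```

```text
time_s: 32.18
eef_pos: [0.7358, 0.01, 0.1931]
eef_rot: [0.01, 0.925, 0.379, 0.017]
wrist_force: [-0.1, 0.4, -4.8]
opening: 0.267
pos [0.7358 0.01   0.1931] x-yaw 44.52 t 32.2 F [-0.1  0.4 -4.8] open 0.267
travel units [ 0.126 -2.475 -0.052] len/41.7mm 8.9 dr units [ 0.042 -0.062  1.22 ]
wrist [(5193, [108.0, 30.0]), (43, [112.0, 84.0])]
scene [(100, [257.0, 222.0])]
```

```bash
python3 -m handwheel '[{"travel":[0,-0.03,0],"dr":[0.02,-0.03,0]},{"travel":[0,-0.06,0],"dr":[0.02,-0.03,0]},{"travel":[0.005,-0.09,0],"dr":[0,0,0]},{"travel":[0.006,-0.12,0],"dr":[0,0,0]},{"travel":[0.006,-0.12,0],"dr":[0,0,0]},{"travel":[0.006,-0.12,0],"dr":[0,0,0]},{"travel":[0.006,-0.12,0],"dr":[0,0,0]},{"travel":[0.006,-0.12,0],"dr":[0,0,0]},{"travel":[0.006,-0.12,0],"dr":[0,0,0]},{"travel":[0.006,-0.12,0],"dr":[0,0,0]},{"travel":[0.006,-0.12,0],"dr":[0,0,0]},{"travel":[0.006,-0.12,0],"dr":[0,0,0]},{"travel":[0.006,-0.12,0],"dr":[0,0,0]},{"travel":[0.006,-0.12,0],"dr":[0,0,0]},{"travel":[0.006,-0.12,0],"dr":[0,0,0]},{"travel":[0.006,-0.12,0],"dr":[0,0,0]},{"travel":[0.005,-0.09,0],"dr":[0,0,0]},{"travel":[0,-0.06,0],"dr":[0,0,0]},{"travel":[0,-0.03,0],"dr":[0,0,0]},{"travel":[0,0,0],"dr":[0,0,0]}]'; python3 d.py .489 .288 .19 7.9
```

```text
time_s: 33.95
eef_pos: [0.519, 0.2425, 0.1952]
eef_rot: [0.006, 0.925, 0.38, -0.007]
wrist_force: [0.1, -1.5, -5.2]
opening: 0.268
pos [0.519  0.2425 0.1952] x-yaw 44.67 t 34.0 F [ 0.1 -1.5 -5.2] open 0.268
travel units [ 0.071 -0.356  0.032] len/41.7mm 1.3 dr units [0.021 0.027 1.226]
```

```bash
python3 -m handwheel '[{"travel":[0.01,-0.03,0],"dr":[0.01,0.01,0.03]},{"travel":[0.02,-0.07,0],"dr":[0.01,0.01,0.06]},{"travel":[0.02,-0.1,0],"dr":[0,0,0.05]},{"travel":[0.02,-0.07,0],"dr":[0,0,0.06]},{"travel":[0,-0.04,0],"dr":[0,0,0.1]},{"travel":[0,0,0],"dr":[0,0,0.1]},{"travel":[0,0,0],"dr":[0,0,0.1]},{"travel":[0,0,0],"dr":[0,0,0.1]},{"travel":[0,0,0],"dr":[0,0,0.1]},{"travel":[0,0,0],"dr":[0,0,0.1]},{"travel":[0,0,0],"dr":[0,0,0.1]},{"travel":[0,0,0],"dr":[0,0,0.1]},{"travel":[0,0,0],"dr":[0,0,0.1]},{"travel":[0,0,0],"dr":[0,0,0.06]},{"travel":[0,0,0],"dr":[0,0,0.03]},{"travel":[0,0,0],"dr":[0,0,0]},{"travel":[0,0,0],"dr":[0,0,0]}]'; python3 d.py .489 .288 .15 7.9
```

```text
time_s: 35.37
eef_pos: [0.5049, 0.2781, 0.1951]
eef_rot: [-0.001, 0.999, 0.048, -0.001]
wrist_force: [0.3, 0.3, -4.4]
opening: 0.267
pos [0.5049 0.2781 0.1951] x-yaw 5.52 t 35.4 F [ 0.3  0.3 -4.4] open 0.267
travel units [-0.098 -0.076  0.301] len/41.7mm 1.2 dr units [-0.003  0.005 -0.079]
```

```bash
python3 -m handwheel '[{"travel":[-0.04,-0.03,0.03],"dr":[0,0,-0.04]},{"travel":[-0.04,-0.03,0.06],"dr":[0,0,-0.04]},{"travel":[-0.02,-0.016,0.08],"dr":[0,0,0]},{"travel":[0,0,0.08],"dr":[0,0,0]},{"travel":[0,0,0.04],"dr":[0,0,0]},{"travel":[0,0,0],"dr":[0,0,0]},{"travel":[0,0,0],"dr":[0,0,0]}]'; python3 d.py .489 .288 .1075 7.9; python3 - <<'E'
from h import *
im,c=cam('wrist','w10.png'); im2,c2=cam('scene','s10.png')
b=cv2.resize(im2[180:340,230:410],(432,384),interpolation=cv2.INTER_CUBIC)
cv2.imwrite('pics/p10.png',np.hstack([im[:,80:440],b])[...,::-1])
E
```

```text
time_s: 35.95
eef_pos: [0.4853, 0.2888, 0.1465]
eef_rot: [-0.001, 0.997, 0.074, -0.002]
wrist_force: [0.4, 0.1, -4.8]
opening: 0.271
pos [0.4853 0.2888 0.1465] x-yaw 8.49 t 36.0 F [ 0.4  0.1 -4.8] open 0.271
travel units [0.025 0.01  0.26 ] len/41.7mm 0.9 dr units [-0.004  0.009  0.02 ]
```

View pics/p10.png

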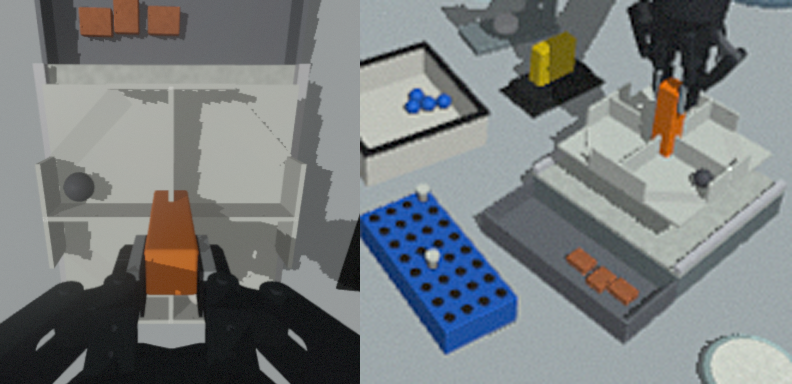

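The tray hovers over the plate between the lips. The lip ends are at (34,66) and (308,66), the chips are in the trough, and the blue balls are in the basin. I check the centring by rays.

```bash
python3 - <<'E'
from h import *
c=viewer.get_calibration('wrist')
L=onz(c,114,66,.048)[:2];R=onz(c,388,66,.048)[:2]; m=(L+R)/2; d=L-R
a=np.arctan2(-d[0],d[1]); print(L.round(4),R.round(4),'width',np.linalg.norm(d).round(4),'yaw',np.degrees(a).round(2),'origin',(m-.095*np.array([np.cos(a),np.sin(a)])).round(4))
# tray outer walls: divider-line ends at z = underside+.03
z=.1465-.0655+.03
A=onz(c,122,220,z)[:2];B=onz(c,382,216,z)[:2]; print('tray width',np.linalg.norm(A-B).round(4),'centre',((A+B)/2).round(4))
E
```

```text
[0.568  0.4028] [0.5978 0.2032] width 0.2018 yaw 8.48 origin [0.4889 0.289 ]
tray width 0.1659 centre [0.4895 0.2884]
```

```bash
python3 -m handwheel '[{"travel":[0,0,0.03],"dr":[0,0,0]},{"travel":[0,0,0.06],"dr":[0,0,0]},{"travel":[0,0,0.06],"dr":[0,0,0]},{"travel":[0,0,0.05],"dr":[0,0,0]},{"travel":[0,0,0.02],"dr":[0,0,0]},{"travel":[0,0,0],"dr":[0,0,0]},{"travel":[0,0,0],"dr":[0,0,0]}]'; python3 d.py .487 .289 .1055 8.2
```

```text
time_s: 36.63
eef_pos: [0.4873, 0.2889, 0.1119]
eef_rot: [-0.001, 0.997, 0.073, -0.001]
wrist_force: [-0.1, -0.5, -4.6]
opening: 0.27
pos [0.4873 0.2889 0.1119] x-yaw 8.43 t 36.6 F [-0.1 -0.5 -4.6] open 0.27
travel units [-0.002 -0.001  0.043] len/41.7mm 0.2 dr units [-0.005  0.002  0.008]
```

```bash
python3 -m handwheel '[{"travel":[0,0,0.02],"dr":[0,0,0]},{"travel":[0,0,0.012],"dr":[0,0,0]},{"travel":[0,0,0.01],"dr":[0,0,0]},{"travel":[0,0,0],"dr":[0,0,0]}]'; python3 d.py .487 .289 .1055 8.2
```

```text
time_s: 36.97
eef_pos: [0.4882, 0.2893, 0.1069]
eef_rot: [-0.001, 0.997, 0.074, 0.0]
wrist_force: [-1.7, -0.4, -2.3]
opening: 0.269
pos [0.4882 0.2893 0.1069] x-yaw 8.43 t 37.0 F [-1.7 -0.4 -2.3] open 0.269
travel units [-0.008  0.001  0.01 ] len/41.7mm 0.0 dr units [-0.005 -0.002  0.008]
```

```bash
python3 -m handwheel '[{"travel":[0,0,0.01],"dr":[0,0,0]},{"travel":[0,0,0],"dr":[0,0,0]}]'; python3 -m handwheel '[{"travel":[0,0,0],"dr":[0,0,0]},{"travel":[0,0,0],"dr":[0,0,0]},{"travel":[0,0,0],"dr":[0,0,0]},{"travel":[0,0,0],"dr":[0,0,0]},{"travel":[0,0,0],"dr":[0,0,0]},{"travel":[0,0,0],"dr":[0,0,0]},{"travel":[0,0,-0.05],"dr":[0,0,0]},{"travel":[0,0,-0.1],"dr":[0,0,0]},{"travel":[0,0,-0.2],"dr":[0,0,0]},{"travel":[0,0,-0.2],"dr":[0,0,0]},{"travel":[0,0,-0.2],"dr":[0,0,0]},{"travel":[-0.1,0.1,-0.2],"dr":[0,0,0]},{"travel":[-0.15,0.15,-0.15],"dr":[0,0,0]},{"travel":[-0.15,0.15,0],"dr":[0,0,0]},{"travel":[-0.15,0.15,0],"dr":[0,0,0]},{"travel":[-0.1,0.15,0],"dr":[0,0,0]},{"travel":[0,0.15,0],"dr":[0,0,0]},{"travel":[0,0,0],"dr":[0,0,0]}]' 1; python3 - <<'E'
from d import *
want(.4,.1,.25,0)
im,c=cam('wrist','w11.png'); im2,c2=cam('scene','s11.png'); im3,c3=cam('top','t11.png')
a=cv2.resize(im2[110:340,215:430],(374,400),interpolation=cv2.INTER_CUBIC); b=cv2.resize(im3[130:270,110:380],(426,221),interpolation=cv2.INTER_CUBIC)
o=np.zeros((541,800,3),np.uint8); o[:400,:374]=a; o[:221,374:]=b; o[221:541,374:]=cv2.resize(im,(426,320)); cv2.imwrite('pics/p11.png',o[...,::-1])
E
```

```text
time_s: 37.13
eef_pos: [0.4887, 0.2897, 0.1067]
eef_rot: [-0.002, 0.997, 0.074, 0.001]
wrist_force: [-0.5, -0.3, -2.2]
opening: 0.267
time_s: 38.63
eef_pos: [0.4088, 0.1448, 0.2869]
eef_rot: [-0.002, 0.997, 0.076, 0.008]
wrist_force: [0.0, -0.3, 0.2]
opening: 0.997
pos [0.4088 0.1448 0.2869] x-yaw 8.68 t 38.6 F [ 0.  -0.3  0.2] open 0.997
travel units [-0.107  0.287  0.244] len/41.7mm 1.4 dr units [-0.006 -0.03   0.289]
```

View pics/p11.png

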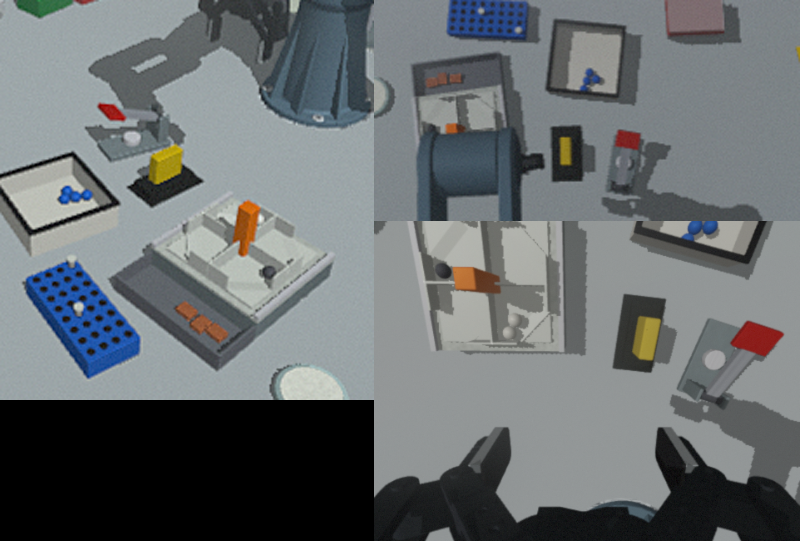

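Everything is in place, and the last picture shows it:
- **Tray:** it stands flat between the lips, with the white balls at (512,325) and the steel ball at (443,270).
- **Blue balls:** four are in the basin, at (73,194).
- **Chips:** three are in the trough, at (200,322).
- **Scraper:** it stands upright on its mat, at (165,170).

The gripper is clear of everything, so I hand in.

```bash
python3 -c "
from bench import ctrl
print(ctrl.hand_in())"
```

```text
the job is handed in; nothing more can be done
None
```

I carried out every step of the job and handed it in at about 39 s. However, the wrist force passed its 120 N limit once, so the run may be judged failed.

**What I did:**
- I wiped all three chips into the trough in one pass with the held scraper and put the scraper back on its mat.
- I pumped the lever three strokes, each down to the stop and released fully.
- I tipped the tray about 39 degrees over the basin on its blue corner, then set it down on the middle of the plate.

**Last checks:**
- **Chips and balls:** three chips are in the trough and four blue balls are in the basin. Both white balls and the steel ball are still in the tray.
- **Tray:** it was within about 1 mm of the plate's centre while hovering just before being set down. In the last picture it stands flat between the lips.
- **Scraper:** it stands upright on the mat, within a few mm of the mat's centre.
- **Robot:** the gripper is open and touching nothing.
- **Bystanders:** I saw no sign that the tip box, tube rack or glass dish moved, but I did not measure them.

**Failed check:** on the first stroke I pushed too hard after the lever was already at its stop, and the wrist force read 133 N upward (about 138 N in total). The second stroke reached about 115 N at the stop, just under the limit. The third, with smaller steps, reached about 70 N.

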